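# Shut, hasp and park the transport case

### The job

Get the grey transport case ready for the courier: its lid shut, the steel hasp swung down over the catch on its front, and the case pushed up the short ramp until it drops behind the lip and sits flat in the dock's bay. A white bottle was left standing in the dock: stand it upright on the free worktop outside the dock. Leave all the other things on the worktop where they stand.

Things in the scene. Friction and masses are not known exactly. Their poses are not given: they have to be found in the camera images.
- case: grey open transport case with a small carton fixed inside; loose, about 0.65 kg; 100 (x) x 130 (y) x 72 mm without its white lid, 82 high with the lid shut; straight sides, flat underside. Origin: centre of its underside, z up; -x is its front (with the steel catch), +x the side with the lid's hinge, +y the end that enters the dock first.
- catch (a point): outer end of the steel staple (the catch) on the middle of the case's front: a 4 mm wire loop 12 mm high that stands 12 mm out of the front face, its middle 37 mm above the underside. Nothing of the case stands further out.
- lid_hinge (a point): middle of the lid's hinge line, along the case's y, at the top of its back: (52, 0, 74) mm in the case's frame.
- lid (a joint): angle of the lid, rad: 0 = shut, pi/2 = upright; it swings up and back about lid_hinge, stops at 0 and 1.9. Plate 102 mm from hinge to front edge, 130 wide, 10 thick (shut: 72 to 82 mm above the case's underside). Stiff hinge: it stays where it is left and takes 1 to 2 N, 75 mm from the hinge; push on its outer face.
- hasp_hinge (a point): middle of the hasp's hinge line, along the case's y, at the middle of the lid's front edge; it moves with the lid. Lid shut: (-55, 0, 77) mm in the case's frame.
- hasp (a joint): angle of the hasp against the lid, rad: 0 = hanging straight down from the shut lid, its slot over the catch; pi/2 = sticking straight out level with the lid; beyond, folding back over the lid; stops 0 and 2.6. Steel strap 30 mm wide, 4 thick, 55 long, slot 12 x 16 mm from 32 to 48 mm off its hinge. Light friction, stays where left (0.5 N at 30 mm). At 0 its outer face is at x -57 mm in the case's frame.
- hasp_end (a point): middle of the free end of the hasp's strap, 55 mm from its hinge; its x, y and z axes are those of the case's frame when lid and hasp are shut, and turn with the strap.
- dock: low smooth aluminium dock fixed on the worktop; the case is pushed along its +y. Origin on the worktop, z up. In mm: flared entry guides y -47 to -12 (inside width 134 down to 106), ramp y -13 z 0 to y 37 z 15, lip y 37 to 43 z 15, bay y 43 to 178, floor z 6 (lip 9 above it), end stop y 178 to 185, 30 high. Side rails 16 high, inside width 106, outside 116; entry 143 wide overall.
- bay (a point): centre of the bay's floor, (0, 110, 6) mm in the dock's frame, axes as the dock's; a parked case has its origin here within 3 mm and its axes along these.
- stray_bottle: white plastic bottle with a purple cap left standing in the dock's bay, 34 mm across, 70 high. Origin: centre of its underside, z up.
- vial_10: bystander: white dropper vial with a white cap, 23 mm across, 57 high. Origin: centre of its underside.
- vial_11: bystander: white dropper vial with a pink cap, 23 mm across, 57 high. Origin: centre of its underside.
- bottle_stain: bystander: yellow bottle with a white cap, 40 mm across, 85 high. Origin: centre of its underside.
- dropper_bottle: bystander: brown dropper bottle with a black bulb, 33 mm across, 102 high. Origin: centre of its underside.
- kit_box_0: bystander: white and blue carton, 45 x 100 x 60 mm (its own x, y, z). Origin: centre of its underside.
- kit_box_1: bystander: white and green carton, 60 x 115 x 42 mm (its own x, y, z). Origin: centre of its underside.
- timer: bystander: small white timer lying flat, 58 x 68 x 18 mm (its own x, y, z). Origin: centre of its underside.
Mind the look-alikes: they are no part of the job. Leave any orange or red look-alike of the stray_bottle alone.

How it is judged:
At the end, for the whole second after the job is handed in: Lid within 0.06 rad of shut, hasp within 0.15 rad of hanging over the catch; case in the bay: within 6 mm of its centre in x and y, under 3 mm above its floor, level to 0.04, along it to 0.1 rad; bottle upright (0.1 rad) on the worktop (4 mm), outside the dock; both at rest (value of joint lid below 0.06 rad and value of joint hasp below 0.15 rad and y of case in the frame of bay between -0.006 and 0.006 m and x of case in the frame of bay between -0.006 and 0.006 m and z of case in the frame of bay below 0.003 m and angle between case's own z axis and vertical below 0.04 rad and angle between the y axis of case and the y axis of dock, either way round below 0.1 rad and angle between stray_bottle's own z axis and vertical below 0.1 rad and height (world z) of stray_bottle between -0.004 and 0.004 m and (x of stray_bottle in the frame of dock above 0.076 m or x of stray_bottle in the frame of dock below -0.076 m or y of stray_bottle in the frame of dock above 0.202 m or y of stray_bottle in the frame of dock below -0.065 m) and linear speed of each of case, stray_bottle below 0.02 m/s); the robot touches nothing.
It fails at once if one of the other loose things is moved by more than 25 mm (distance of any of vial_10, vial_11, bottle_stain, dropper_bottle, kit_box_0, kit_box_1, timer from where it was at the start of the episode above 0.025 m).
It fails at once if one of the other loose things is tipped over (angle between any of vial_10, vial_11, bottle_stain, dropper_bottle, kit_box_0, kit_box_1, timer's own z axis and vertical above 0.4 rad).
It also fails if it takes over 64 s, if anything falls off the work surface, if the arm or the gripper's body presses on something with over 40 N, if the wrist force passes 120 N, or if a joint passes its speed limit or range.

### The arm

A 7-joint arm with a two-finger parallel gripper is mounted at the origin on a cart in front of the work surface, level with it; the furniture and walls round the work are solid. World frame = base frame: x ahead of the robot, y to its left, z up, the work surface at z = 0. Lengths are in m, angles in rad, forces in N, time in s.
With the tool pointing down it reaches from about 0.4 to 0.85 m from the base axis. Payload 10.4 kg.
Tool frame: the origin (TCP) lies at the very end of the fingers, on their centre line; the grasp point (between the pads) lies 19 mm behind it; z points along the fingers, y is the direction in which the jaws open and shut (so a half turn about z gives the same grasp; the last joint's range is limited). The gripper opens to 85 mm and grips with 20 to 120 N. Pads are 22 mm wide; open, the fingers measure 114 mm over their backs; the gripper's body (76 mm by 85 mm) begins 54 mm behind the grasp point. The pads swing forward as they close: fully open they stand 13 mm farther back than shut.
Start: joints at [1.126, 0.332, -0.065, 1.46, 0.022, 1.35, -0.088], TCP at [0.256, -0.57, 0.209] pointing down, gripper open.
Joint ranges: [-2.6, 2.6], [-0.5, 2.12], [-1.47, 1.34], [0.16, 2.42], [-1.27, 4.41], [0.06, 2.06], [-2.6, 2.6]. Speed limits (rad/s): [2.22, 2.22, 2.79, 2.79, 3.14, 3.14, 3.14].

### API

Orientations are given as a unit quaternion [x, y, z, w].
In Python, from workcell import manip gives the robot as it stands.
- The arm moves only by the tool arm_command, never from a script. Its arguments are lists of equal length, an entry for each row: "slide": the shift along the tool's x, y, z in mm, a list of three; "turn": the turn about the tool's z in degrees; "grip": the closure, from 0 (fully open) to 1 (shut). In form: {"slide": [[tx, ty, tz], ...], "turn": [turn, ...], "grip": [grip, ...]}. A call has 1 to 10 rows; each row shifts and turns the commanded pose from where the row before left it, along the tool's axes as they then stand; what a row does not reach is not made up. A row lasts 1/12 s, in which the tool goes at most 41.7 mm and 7.16 degrees, less where a joint would pass 70% of its speed; a pose out of reach is approached as far as the arm can. A call with a gripper value outside its range is refused whole. The fingers move at their own pace and stop on an object; "newtons" is the grip in N (left out, the last holds). Time passes only in rows, so rows that do not move let the fingers close. It gives the time, the measured TCP pose, the force and the opening at its end, in the units of the state.
- manip.get_obs(): the state, without advancing time (a new reading comes with each control period).
- manip.camera(name): name is "scene" or "top" or "wrist"; returns the picture (400x640x3 uint8, blue, green, red); there is no depth.
- manip.camera_info(name): a dict with "fx", "fy", "cx", "cy" (pixels), "dist_coeffs" ([k1, k2, p1, p2, k3] as OpenCV has them; the pictures are not rectified), "rvec" (rotation vector, rad) and "tvec" (3), from world to camera coordinates, as OpenCV has them. Camera axes: x right, y down, z forward; pixel columns grow to the right and rows downward; lengths in m; the calibration is good to about 2 mm. A picture is of the moment at which its call begins: read the wrist's pose just before it. camera_info takes no time and is no camera call; for the wrist camera it gives the pose at the moment of the call.
- manip.hand_in(): hands the job in, once; it reports no verdict.
Trained networks look in the newest picture that a camera, given by its name, has taken for a name from the list of things; names that differ only in an ending like _2 or _b are one class to them, and where a whole thing is asked for, a point or a joint stands for the part that bears it (a point fixed in the world has none). Each returns a list of dicts, best first, with "score" (0 to 1); they miss things now and then, are a little off and sometimes report something else, mostly with a low value. They report only what shows in the picture. A call takes as long as a camera call. They do not tell look-alikes from the thing itself.
- manip.cut_out(target, camera): "pixels" (400x640 bool, what is visible of it).
- manip.tip_of(target, camera): "xyz" ([x, y, z] in m, in the coordinates of the camera as it stood for that picture, good to about 4 mm: a listed point, or the origin of a listed thing).
The state is a dict: "clock": time; "joint_pos": joint angles; "joint_velocities": joint speeds; "tau": joint torques, N m; "position": TCP position; "ee_rot": TCP orientation; "ft_force": force on the tool from outside, world axes, zero at the start; "torque": the same for the moment, N m; "grip_width": opening from 0.0 (shut) to 1.0 (fully open).
Only numpy, scipy, OpenCV 4.12 (cv2) and the standard library are available. Lean on these libraries where they do the work, as an engineer would, in place of code of your own. Each camera call takes 0.05 s, during which the arm holds its last target.

## Working session

There is one attempt and no reset: what is moved stays moved. The work goes in short steps, Python scripts to look and compute and a tool call to move; the robot and the scene stay as the last step left them, time stands still between calls to the robot, and variables do not carry over. Pictures are saved under pics/ and viewed, and the job is handed in when it is done.

Besides the shell and the picture viewer there is one more tool, called after "Emit:" by a JSON object that holds its "method" and its "body". arm_command: Moves the arm, as the interface text tells. Its arguments: {"type":"object","properties":{"slide":{"type":"array","items":{"type":"array","items":{"type":"number"}}},"turn":{"type":"array","items":{"type":"number"}},"grip":{"type":"array","items":{"type":"number"}},"newtons":{"type":"number"}},"required":["slide","turn","grip"]}

```bash
ls; mkdir -p pics
cat > h.py <<'E'
import numpy as np, cv2
from workcell import manip
from scipy.spatial.transform import Rotation as R
def cam(n):
    i=manip.camera_info(n); K=np.array([[i['fx'],0,i['cx']],[0,i['fy'],i['cy']],[0,0,1.]]);
    return K,np.array(i['dist_coeffs'],float),cv2.Rodrigues(np.array(i['rvec'],float))[0],np.array(i['tvec'],float).ravel()
def tip(t,c,k=3):
    K,d,Rm,tv=cam(c); out=[]
    for r in manip.tip_of(t,c)[:k]:
        w=Rm.T@(np.array(r['xyz'])-tv)
        print(t,c,round(r['score'],2),w.round(4),proj(c,w).round(0)); out.append(w)
    return out
def proj(c,p):
    K,d,Rm,tv=cam(c)
    return cv2.projectPoints(np.array(p,float).reshape(-1,1,3),cv2.Rodrigues(Rm)[0],tv,K,d)[0].reshape(-1,2).squeeze()
def ray(c,uv,z):
    K,d,Rm,tv=cam(c)
    p=cv2.undistortPoints(np.array(uv,float).reshape(-1,1,2),K,d).reshape(-1,2)
    o=-Rm.T@tv; out=[]
    for q in p:
        v=Rm.T@np.array([q[0],q[1],1]); out.append(o+v*(z-o[2])/v[2])
    return np.array(out)
def shot(c,f):
    im=manip.camera(c); cv2.imwrite('pics/'+f+'.png',im); return im
E
python3 - <<'E'
from h import *
print(manip.get_obs())
for c in ('scene','top','wrist'):
    shot(c,c+'0'); 
    K,d,Rm,t=cam(c); print(c,-Rm.T@t,Rm[2])
E
```

```text
pics
{'clock': 0.0, 'joint_pos': array([ 1.12643567,  0.33284913, -0.06468596,  1.46095946,  0.02163007,
        1.34989318, -0.08851018]), 'joint_velocities': array([ 0.00188467,  0.00171694,  0.00069035,  0.0003992 , -0.00019424,
       -0.00063536, -0.00040762]), 'tau': array([-4.99262333e-04, -6.25463533e+01,  4.89635125e-02, -3.91604733e+01,
        1.63373176e-02,  9.87318519e-03,  5.68073324e-05]), 'position': array([ 0.25566196, -0.56986619,  0.20802147]), 'ee_rot': array([ 9.77846305e-01,  2.09322968e-01, -1.96635845e-04, -6.78539604e-04]), 'ft_force': array([ 0.23711377, -0.35562009,  0.91114981]), 'torque': array([-0.00918908,  0.0087326 , -0.02333681]), 'grip_width': 1.0022949558315222}
scene [-0.12056403  0.61460716  0.61667443] [ 0.59052704 -0.59880978 -0.54102187]
top [0.39473862 0.01416239 1.07609632] [ 0.08168263  0.00571715 -0.99664199]
wrist [ 0.31896587 -0.54230574  0.37375337] [-0.24993016 -0.11088653 -0.96189349]
```

View pics/scene0.png

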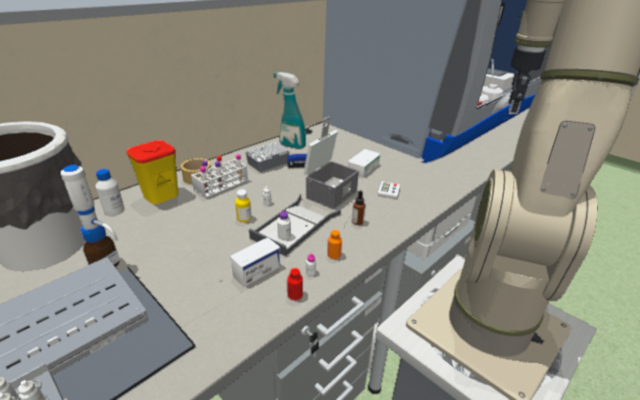

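View pics/top0.png

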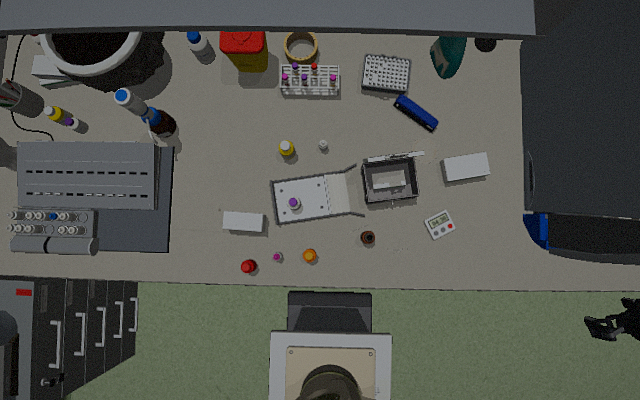

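View pics/wrist0.png

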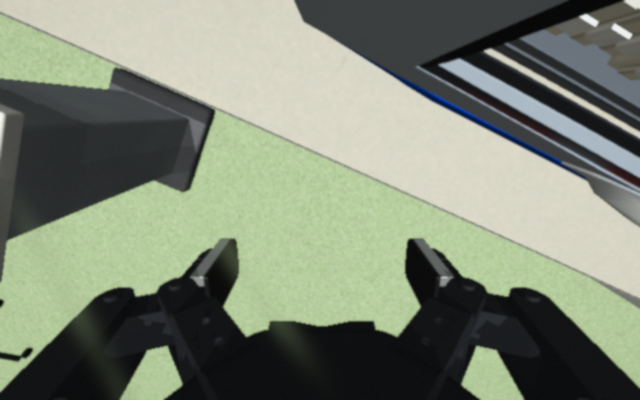

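Run:
```python
from h import *
for t in ['case','lid_hinge','hasp_hinge','hasp_end','catch','dock','bay','stray_bottle','vial_10','vial_11','bottle_stain','dropper_bottle','kit_box_0','kit_box_1','timer']:
    for c in ('top','scene'): tip(t,c)
print(manip.get_obs()['clock'])
```

```text
case top 0.77 [ 0.55   -0.141  -0.0037] [387. 182.]
case top 0.22 [0.4842 0.1026 0.0052] [295. 204.]
case scene 0.95 [ 5.491e-01 -1.382e-01 -4.000e-04] [331. 194.]
lid_hinge top 0.81 [ 0.5952 -0.1323  0.0773] [388. 159.]
lid_hinge top 0.66 [ 0.583  -0.135   0.1833] [396. 156.]
lid_hinge scene 0.64 [ 0.6018 -0.1306  0.0738] [318. 167.]
hasp_hinge top 0.72 [ 0.5844 -0.134   0.1831] [396. 155.]
hasp_hinge top 0.54 [ 0.6223  0.1247 -0.0023] [288. 153.]
hasp_hinge scene 0.71 [ 0.5874 -0.1308  0.1796] [322. 135.]
hasp_end top 0.45 [ 0.5747 -0.1356  0.2346] [401. 154.]
hasp_end scene 0.7 [ 0.5782 -0.1361  0.2326] [326. 118.]
hasp_end scene 0.18 [ 0.4882 -0.15    0.0373] [350. 190.]
catch top 0.74 [ 0.4842 -0.1517  0.0347] [393. 205.]
catch top 0.5 [0.4982 0.0864 0.0068] [301. 199.]
catch scene 0.98 [ 0.4883 -0.1441  0.0404] [349. 189.]
catch scene 0.3 [ 0.5874 -0.1296  0.1779] [322. 136.]
dock top 0.61 [ 0.5175 -0.0193  0.002 ] [341. 193.]
bay top 0.8 [0.4989 0.0859 0.0086] [301. 198.]
stray_bottle top 0.45 [0.3506 0.0593 0.0008] [310. 255.]
stray_bottle top 0.45 [0.3199 0.2173 0.001 ] [250
[... 1083 characters left out ...]
ottle scene 0.74 [ 0.4039 -0.0849 -0.0022] [357. 222.]
kit_box_0 top 0.95 [ 4.325e-01  2.294e-01 -2.000e-04] [247. 222.]
kit_box_0 top 0.93 [ 0.5888 -0.3435 -0.0053] [461. 170.]
kit_box_0 scene 0.84 [ 0.437   0.2331 -0.002 ] [255. 272.]
kit_box_0 scene 0.67 [ 0.5918 -0.3419 -0.0025] [363. 168.]
kit_box_1 top 0.95 [ 4.325e-01  2.294e-01 -2.000e-04] [247. 222.]
kit_box_1 top 0.93 [ 0.5888 -0.3435 -0.0053] [461. 170.]
kit_box_1 scene 0.84 [ 0.437   0.2331 -0.002 ] [255. 272.]
kit_box_1 scene 0.67 [ 0.5918 -0.3419 -0.0025] [363. 168.]
timer top 0.9 [ 0.4411 -0.2792  0.0035] [438. 224.]
timer top 0.5 [ 0.5832 -0.342  -0.0024] [461. 172.]
timer scene 0.74 [ 0.4425 -0.2815  0.0026] [388. 190.]
1.65
```

Run:
```python
import cv2
im=cv2.imread('pics/top0.png'); c=im[130:280,210:450]; cv2.imwrite('pics/top0c.png',cv2.resize(c,(800,500),interpolation=cv2.INTER_CUBIC))
im=cv2.imread('pics/scene0.png'); c=im[110:285,220:420]; cv2.imwrite('pics/scene0c.png',cv2.resize(c,(685,600),interpolation=cv2.INTER_CUBIC))
```

```text
(no output)
```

View pics/top0c.png

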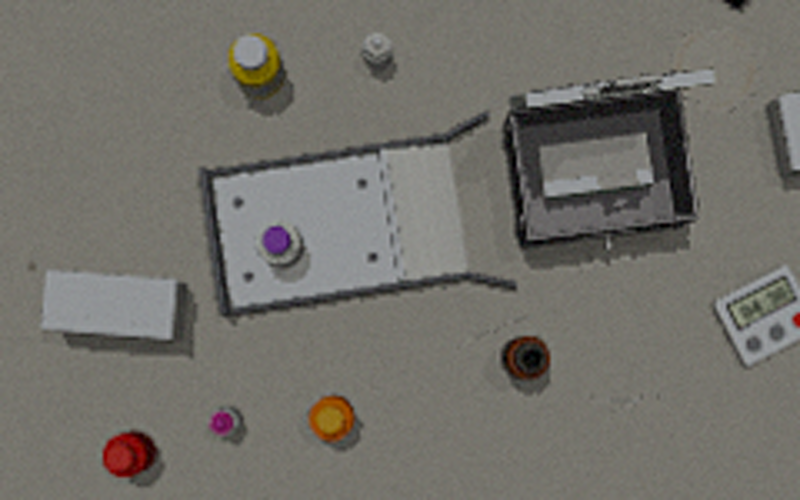

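View pics/scene0c.png

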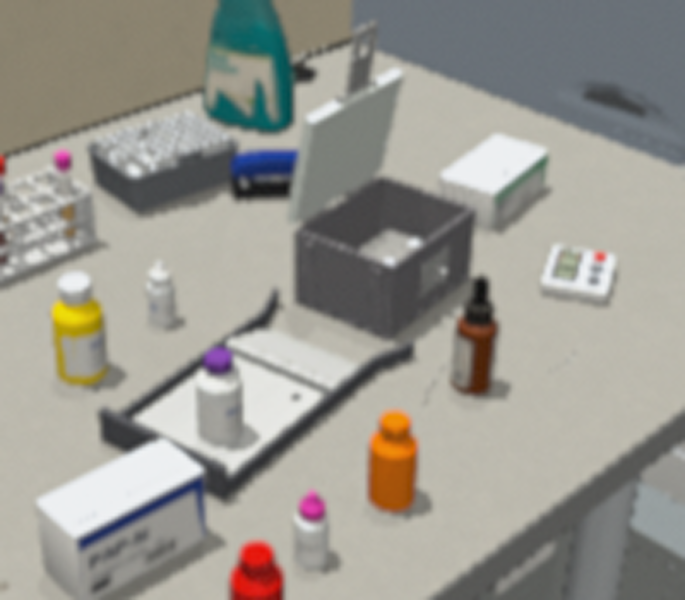

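```bash
cat >> h.py <<'E'
def crop2(pts,off,s): return np.array(pts,float)/s+np.array(off)-0.5+0.5/s
E
python3 - <<'E'
from h import *
f=lambda p,z: ray('top',crop2(p,(210,130),10/3),z)
a=f([[522,243],[692,220],[507,112],[682,92]],0.072); print('case rim FL FR BL BR',a.round(4),a.mean(0).round(4))
print(np.degrees(np.arctan2(*(a[1]-a[0])[:2][::-1])),np.linalg.norm(a[1]-a[0]),np.linalg.norm(a[2]-a[0]))
b=f([[203,172],[226,316]],0.03);print('stop',b.round(4), np.linalg.norm(b[1]-b[0]))
b2=f([[488,116],[516,286]],0.016);print('entry',b2.round(4),np.linalg.norm(b2[1]-b2[0]))
d=b2.mean(0)-b.mean(0); print('len',np.linalg.norm(d[:2]),'yaw',np.degrees(np.arctan2(d[0],-d[1])))
print('cap',f([[277,240]],0.076), 'free', ray('top',[[225,170],[172,180]],0))
print('rail sides', f([[215,180],[445,142],[232,305],[468,272]],0.016).round(4))
print(tip('stray_bottle','scene'),tip('bay','top'),tip('bay','scene'),tip('dock','scene'))
E
```

```text
case rim FL FR BL BR [[ 0.4861 -0.0802  0.072 ]
 [ 0.5065 -0.2072  0.072 ]
 [ 0.5845 -0.0674  0.072 ]
 [ 0.6033 -0.1992  0.072 ]] [ 0.5451 -0.1385  0.072 ]
-80.88833268221943 0.12857425377323378 0.09925861192532404
stop [[0.5395 0.1653 0.03  ]
 [0.4278 0.1434 0.03  ]] 0.11384789762357647
entry [[ 0.5915 -0.057   0.016 ]
 [ 0.4573 -0.0813  0.016 ]] 0.13645852088581945
len 0.22720417052799483 yaw 10.34044007683733
cap [[0.48357447 0.10178065 0.076     ]] free [[ 5.71421115e-01  2.93876219e-01 -2.22044605e-16]
 [ 5.41222822e-01  4.37715240e-01  0.00000000e+00]]
rail sides [[ 0.5353  0.1576  0.016 ]
 [ 0.5699 -0.0233  0.016 ]
 [ 0.4369  0.1407  0.016 ]
 [ 0.4674 -0.0435  0.016 ]]
stray_bottle scene 0.75 [ 0.3233  0.2188 -0.0026] [294. 295.]
stray_bottle scene 0.65 [0.3553 0.0602 0.0011] [333. 254.]
stray_bottle scene 0.63 [0.4816 0.1029 0.0066] [286. 236.]
bay top 0.8 [0.4989 0.0859 0.0086] [301. 198.]
[array([ 0.32325582,  0.2188399 , -0.00256684]), array([0.35534283, 0.06017084, 0.00105746]), array([0.48158485, 0.10286442, 0.00657295])] [array([0.49889616, 0.08591659, 0.00862985])] [] []
```

White bottle with purple cap (top-crop 280,240) stands in the bay. The orange (332,418) and red (130,455) ones are look-alikes, so I'm leaving those alone. The case is at about (0.546, -0.139) with yaw 9°, its lid upright and the hasp sticking up. I'm starting with the lid.

Emit:
{"method": "arm_command", "body": {"slide": [[0,0,-36],[0,0,-36],[0,0,-36],[22,-27,0],[22,-27,0],[22,-27,0],[22,-27,0],[22,-27,0],[22,-27,0],[34,-10,0]], "turn": [0,0,0,0,0,0,0,0,0,0], "grip": [1,1,1,1,1,1,1,1,1,1]}}

```text
clock: 2.68
position: [0.3354, -0.3436, 0.3178]
ee_rot: [0.978, 0.208, -0.0, 0.001]
ft_force: [0.3, -0.0, 1.1]
grip_width: 0.001
```

Emit:
{"method": "arm_command", "body": {"slide": [[34,-10,0],[34,-10,0],[34,-10,0],[34,-10,0],[34,-10,0],[34,-10,0],[34,-10,0],[34,-10,0],[34,-10,0],[34,-10,0]], "turn": [0,0,0,0,0,0,0,0,0,0], "grip": [1,1,1,1,1,1,1,1,1,1]}}

```text
clock: 3.52
position: [0.6073, -0.1138, 0.3169]
ee_rot: [0.978, 0.209, 0.0, 0.0]
ft_force: [0.7, -0.3, -0.1]
grip_width: -0.002
```

Emit:
{"method": "arm_command", "body": {"slide": [[0,0,0],[0,0,0],[0,0,0],[0,0,0],[0,0,0],[0,0,0],[0,0,0],[0,0,0],[0,0,0],[0,0,0]], "turn": [-7,-7,-7,-7,-7,-7,-7,-7,-7,-7], "grip": [1,1,1,1,1,1,1,1,1,1]}}

```text
clock: 4.35
position: [0.6062, -0.115, 0.3169]
ee_rot: [0.679, 0.734, -0.0, 0.0]
ft_force: [-0.3, 0.2, -0.6]
grip_width: -0.003
```

Emit:
{"method": "arm_command", "body": {"slide": [[20,32,0],[0,0,0],[0,0,0],[0,0,35],[0,0,35],[0,0,35],[0,0,30],[0,0,14],[0,0,0]], "turn": [-4.5,0,0,0,0,0,0,0,0], "grip": [1,1,1,1,1,1,1,1,1]}}

```text
clock: 5.1
position: [0.6343, -0.0939, 0.1642]
ee_rot: [0.652, 0.758, -0.002, -0.002]
ft_force: [0.4, -0.5, -0.4]
grip_width: -0.001
```

Run:
```python
from h import *
im=shot('scene','s1'); cv2.imwrite('pics/s1c.png',cv2.resize(im[80:230,220:420],(800,600),interpolation=cv2.INTER_CUBIC))
```

```text
(no output)
```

View pics/s1c.png

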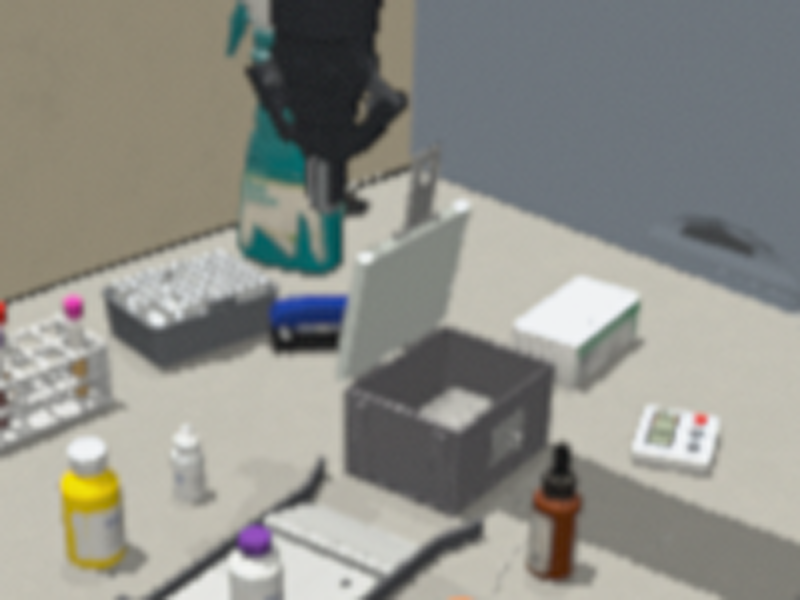

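Emit:
{"method": "arm_command", "body": {"slide": [[0,-12,0],[0,-9,0],[0,-9,-2],[0,-8,1],[0,-8,2],[0,-8,2],[0,-8,3],[0,-8,4],[0,-8,5],[0,0,0]], "turn": [0,0,0,0,0,0,0,0,0,0], "grip": [1,1,1,1,1,1,1,1,1,1]}}

```text
clock: 5.98
position: [0.5576, -0.1049, 0.1516]
ee_rot: [0.652, 0.758, -0.001, -0.001]
ft_force: [0.7, -0.6, 0.1]
grip_width: -0.001
```

Run:
```python
from h import *
im=shot('scene','s2'); cv2.imwrite('pics/s2c.png',cv2.resize(im[80:230,220:420],(800,600),interpolation=cv2.INTER_CUBIC))
```

```text
(no output)
```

View pics/s2c.png

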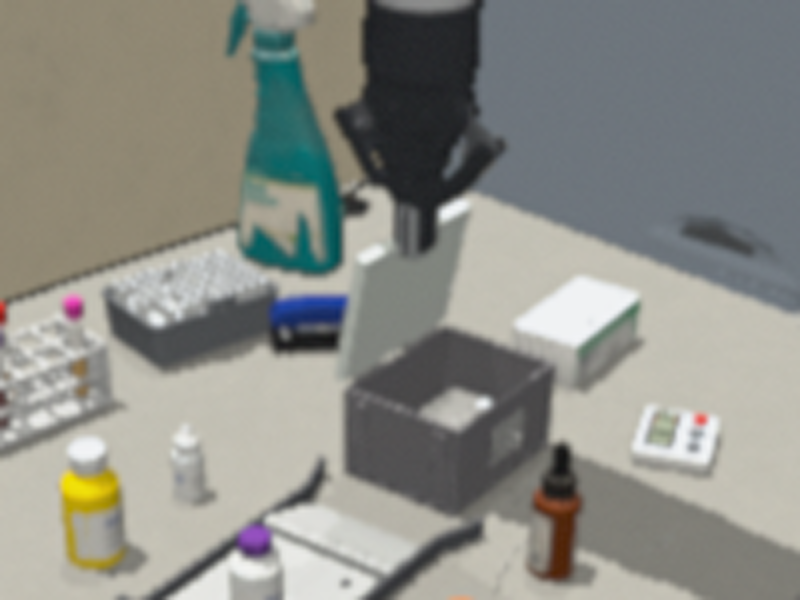

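Run:
```python
from h import *
o=manip.get_obs();p=o['position'];print(p)
s=lambda uv:((uv-np.array([220,80]))*4).round(0)
print('tcp crop',s(proj('scene',p)), 'start',s(proj('scene',[0.6343,-.0939,.1642])))
tip('hasp_hinge','scene');tip('hasp_end','scene');tip('lid_hinge','scene')
im=shot('top','t2'); cv2.imwrite('pics/t2c.png',cv2.resize(im[100:250,300:450],(600,600),interpolation=cv2.INTER_CUBIC))
tip('hasp_hinge','top');tip('hasp_end','top')
shot('wrist','w2')
```

```text
[ 0.55856395 -0.10482361  0.15229635]
tcp crop [411. 280.] start [325. 235.]
hasp_hinge scene 0.93 [ 0.5902 -0.1286  0.1792] [321. 135.]
hasp_hinge scene 0.33 [ 0.4056 -0.0865 -0.0017] [357. 221.]
lid_hinge scene 0.77 [ 0.6004 -0.1267  0.0721] [317. 168.]
lid_hinge scene 0.67 [ 0.5916 -0.3443 -0.0021] [363. 168.]
lid_hinge scene 0.37 [ 0.4379  0.2331 -0.0034] [255. 272.]
hasp_hinge top 0.26 [ 0.6224  0.1257 -0.0019] [288. 153.]
```

View pics/t2c.png

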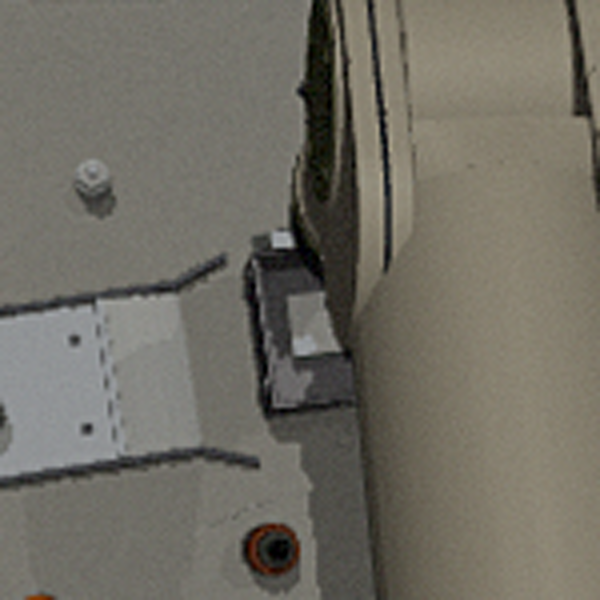

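View pics/w2.png

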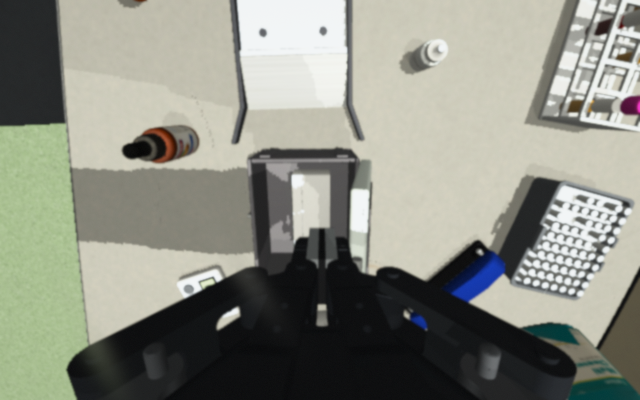

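Run:
```python
from h import *
p=manip.get_obs()['position']
for dz in (0,.01,.013,.019,.03):
    q=p+[0,0,dz]; print(dz,proj('wrist',q).round(0),((proj('scene',q)-[220,80])*4).round(0))
im=cv2.imread('pics/s2.png'); cv2.imwrite('pics/s2d.png',cv2.resize(im[100:170,290:370],(800,700),interpolation=cv2.INTER_CUBIC)[:600])
print(((proj('scene',p)-[290,100])*10))
```

```text
0 [322. 226.] [409. 279.]
0.01 [322. 233.] [409. 266.]
0.013 [322. 235.] [410. 262.]
0.019 [322. 239.] [410. 253.]
0.03 [322. 248.] [410. 239.]
[322.38065193 496.97962029]
```

View pics/s2d.png

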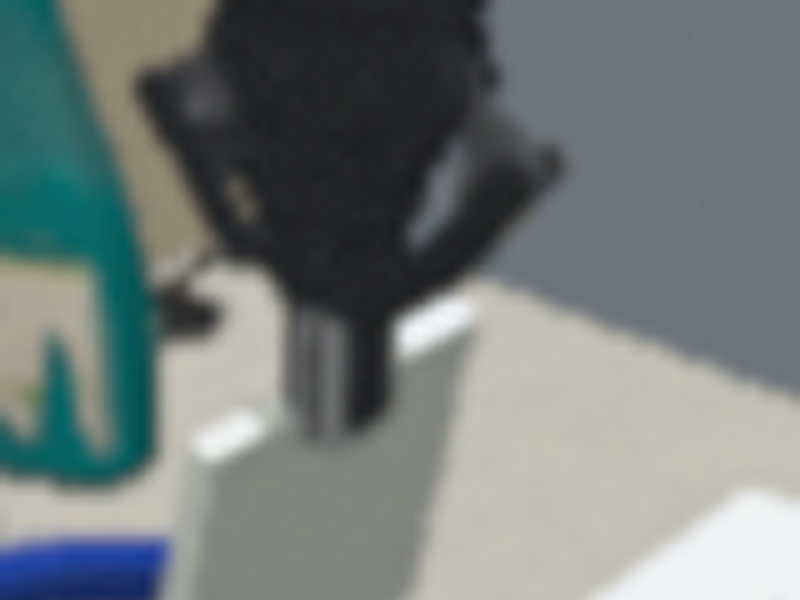

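Emit:
{"method": "arm_command", "body": {"slide": [[0,0,-30],[0,0,-30],[10,30,0],[10,30,0],[0,20,0],[0,0,0],[0,0,30],[0,0,30],[0,0,2],[0,0,0]], "turn": [0,0,0,0,0,0,0,0,0,0], "grip": [1,1,1,1,1,1,1,1,1,1]}}

```text
clock: 7.22
position: [0.6343, -0.073, 0.1496]
ee_rot: [0.652, 0.758, -0.001, -0.001]
ft_force: [-0.0, 0.5, 0.7]
grip_width: -0.0
```

Emit:
{"method": "arm_command", "body": {"slide": [[0,-8,0],[0,-8,0],[0,-6,0],[0,-6,0],[0,-6,0],[0,-6,0],[0,-6,1],[0,0,0]], "turn": [0,0,0,0,0,0,0,0], "grip": [1,1,1,1,1,1,1,1]}}

```text
clock: 7.88
position: [0.5891, -0.08, 0.1498]
ee_rot: [0.652, 0.758, -0.0, 0.0]
ft_force: [0.2, -0.7, -0.6]
grip_width: 0.0
```

Run:
```python
from h import *
im=shot('scene','s3'); cv2.imwrite('pics/s3c.png',cv2.resize(im[80:230,220:420],(800,600),interpolation=cv2.INTER_CUBIC))
print(((proj('scene',manip.get_obs()['position'])-[220,80])*4).round(0))
```

```text
[354. 279.]
```

View pics/s3c.png

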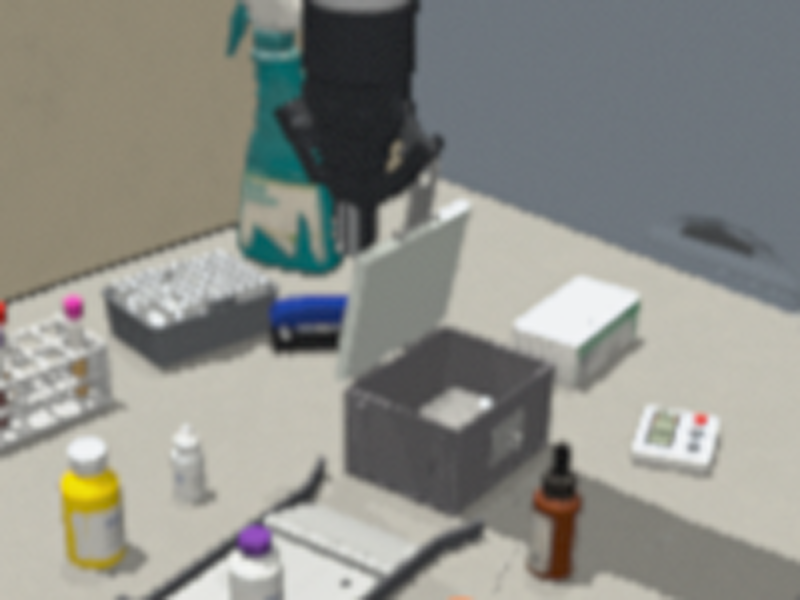

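```bash
cat >> h.py <<'E'
def case2w(p,o=(0.546,-0.139,0),yaw=9.2):
    return R.from_euler('z',yaw,degrees=True).apply(np.array(p,float)/1000)+np.array(o)
E
python3 - <<'E'
from h import *
s=lambda uv:((uv-np.array([220,80]))*4).round(0)
import math
for th in (1.4,1.46,1.55):
    for y in (65,-65):
        for off in (-2,8):
            p=[52-102*math.cos(th)+off*math.sin(th),y,74+102*math.sin(th)+off*math.cos(th)]
            print(th,y,off,s(proj('scene',case2w(p))))
for p in ([-50,65,72],[50,65,72],[-50,-65,72],[-50,65,0]): print(p,s(proj('scene',case2w(p))))
E
```

```text
1.4 65 -2 [366. 261.]
1.4 65 8 [354. 255.]
1.4 -65 -2 [471. 203.]
1.4 -65 8 [460. 197.]
1.46 65 -2 [358. 257.]
1.46 65 8 [347. 252.]
1.46 -65 -2 [464. 199.]
1.46 -65 8 [453. 195.]
1.55 65 -2 [348. 253.]
1.55 65 8 [336. 249.]
1.55 -65 -2 [454. 195.]
1.55 -65 8 [443. 192.]
[-50, 65, 72] [460. 430.]
[50, 65, 72] [344. 386.]
[-50, -65, 72] [557. 359.]
[-50, 65, 0] [456. 517.]
```

Emit:
{"method": "arm_command", "body": {"slide": [[0,6,0],[0,0,8],[0,-6,0],[0,-8,1],[0,-8,2],[0,-8,3],[0,-8,4],[0,-7,4],[0,-7,5],[0,0,0]], "turn": [0,0,0,0,0,0,0,0,0,0], "grip": [1,1,1,1,1,1,1,1,1,1]}}

```text
clock: 8.77
position: [0.5427, -0.0871, 0.1217]
ee_rot: [0.652, 0.758, -0.001, -0.001]
ft_force: [1.0, -0.1, -0.1]
grip_width: -0.0
```

Run:
```python
from h import *
im=shot('scene','s4'); cv2.imwrite('pics/s4c.png',cv2.resize(im[80:230,220:420],(800,600),interpolation=cv2.INTER_CUBIC))
print(((proj('scene',manip.get_obs()['position'])-[220,80])*4).round(0))
```

```text
[407. 334.]
```

View pics/s4c.png

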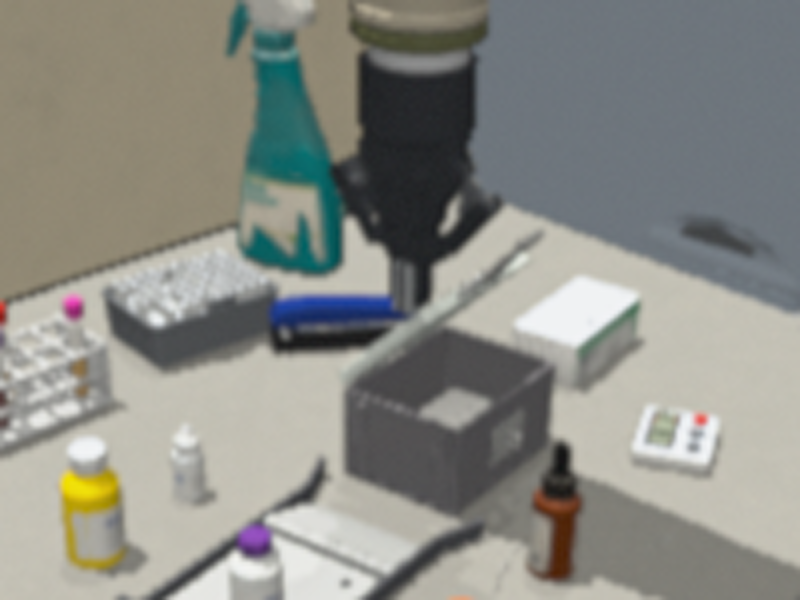

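Emit:
{"method": "arm_command", "body": {"slide": [[0,-5,6],[0,-5,6],[0,-4,6],[0,-4,8],[0,-4,8],[0,-3,8],[0,-2,6],[0,-1,5],[0,0,3],[0,0,0]], "turn": [0,0,0,0,0,0,0,0,0,0], "grip": [1,1,1,1,1,1,1,1,1,1]}}

```text
clock: 9.65
position: [0.5167, -0.0906, 0.0661]
ee_rot: [0.652, 0.759, -0.0, -0.0]
ft_force: [-0.3, -0.6, 1.5]
grip_width: -0.003
```

Run:
```python
from h import *
im=shot('scene','s5'); cv2.imwrite('pics/s5c.png',cv2.resize(im[80:230,220:420],(800,600),interpolation=cv2.INTER_CUBIC))
print(((proj('scene',manip.get_obs()['position'])-[220,80])*4).round(0))
```

```text
[435. 416.]
```

View pics/s5c.png

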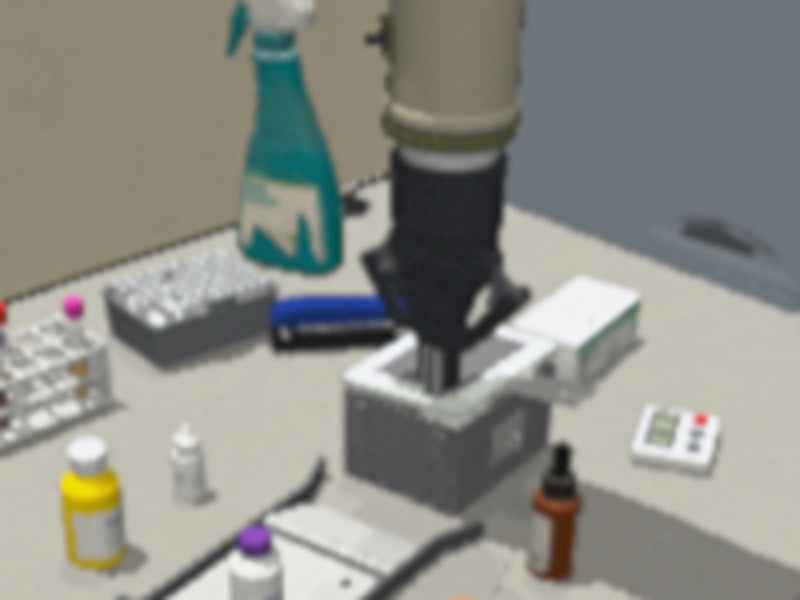

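Emit:
{"method": "arm_command", "body": {"slide": [[0,0,3],[0,0,2],[0,0,0]], "turn": [0,0,0], "grip": [1,1,1]}}

```text
clock: 9.95
position: [0.517, -0.0906, 0.0615]
ee_rot: [0.652, 0.759, -0.0, -0.0]
ft_force: [0.2, -0.3, -0.1]
grip_width: -0.001
```

Emit:
{"method": "arm_command", "body": {"slide": [[0,0,2],[0,0,2],[0,0,0]], "turn": [0,0,0], "grip": [1,1,1]}}

```text
clock: 10.2
position: [0.5174, -0.0907, 0.0593]
ee_rot: [0.652, 0.759, -0.0, 0.0]
ft_force: [-8.2, 0.5, 15.9]
grip_width: 0.0
```

Emit:
{"method": "arm_command", "body": {"slide": [[0,0,2],[0,0,0]], "turn": [0,0], "grip": [1,1]}}

```text
clock: 10.37
position: [0.5175, -0.0906, 0.0588]
ee_rot: [0.652, 0.759, -0.001, 0.001]
ft_force: [-16.2, 1.6, 36.0]
grip_width: 0.002
```

Emit:
{"method": "arm_command", "body": {"slide": [[0,0,-20],[0,0,-40],[0,-40,-40],[0,-40,0],[0,0,0]], "turn": [0,0,0,0,0], "grip": [1,1,1,1,1]}}

```text
clock: 10.78
position: [0.4433, -0.1025, 0.1457]
ee_rot: [0.652, 0.758, -0.002, 0.001]
ft_force: [1.0, -0.7, -0.3]
grip_width: -0.004
```

Run:
```python
from h import *
im=shot('scene','s6'); cv2.imwrite('pics/s6c.png',cv2.resize(im[80:230,220:420],(800,600),interpolation=cv2.INTER_CUBIC))
shot('wrist','w6');shot('top','t6')
for t in ('case','hasp_hinge','hasp_end','catch','lid_hinge'):
    for c in ('scene','wrist','top'): tip(t,c,1)
```

```text
case scene 0.6 [ 0.621   0.1243 -0.0007] [246. 218.]
case wrist 0.69 [ 5.505e-01 -1.361e-01  1.000e-04] [402. 218.]
case top 0.57 [ 0.5502 -0.1424 -0.0035] [387. 182.]
hasp_hinge scene 0.72 [ 0.4962 -0.1453  0.0769] [348. 177.]
hasp_hinge wrist 0.66 [ 0.4953 -0.1439  0.0793] [365. 249.]
hasp_end scene 0.61 [ 0.4418 -0.1573  0.0759] [365. 183.]
catch scene 0.58 [ 0.4873 -0.1479  0.04  ] [350. 189.]
catch wrist 0.58 [ 0.4925 -0.1478  0.0371] [356. 233.]
lid_hinge scene 0.94 [ 0.5987 -0.1307  0.073 ] [318. 168.]
lid_hinge wrist 0.64 [ 0.6035 -0.1311  0.0739] [481. 249.]
lid_hinge top 0.67 [ 0.6006 -0.1332  0.0738] [388. 157.]
```

View pics/s6c.png

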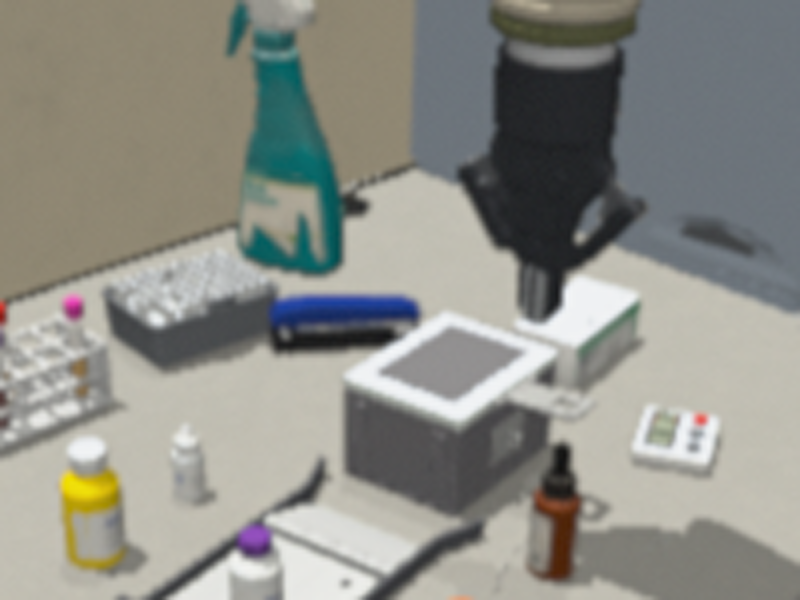

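View pics/w6.png

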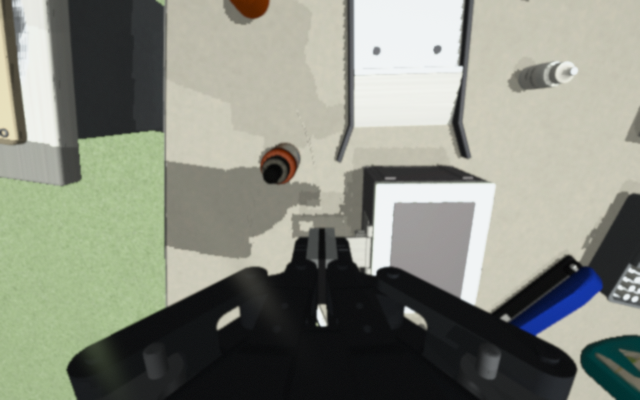

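Emit:
{"method": "arm_command", "body": {"slide": [[-30,0,0],[-30,0,0],[0,0,0],[0,0,35],[0,0,35],[0,0,12],[0,0,0]], "turn": [0,0,0,0,0,0,0], "grip": [1,1,1,1,1,1,1]}}

```text
clock: 12.27
position: [0.4552, -0.1596, 0.0607]
ee_rot: [0.652, 0.759, -0.001, -0.003]
ft_force: [-0.6, -0.4, -1.4]
grip_width: -0.001
```

Run:
```python
from h import *
im=shot('scene','s7'); cv2.imwrite('pics/s7c.png',cv2.resize(im[80:230,260:460],(800,600),interpolation=cv2.INTER_CUBIC))
shot('wrist','w7')
```

```text
(no output)
```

View pics/s7c.png

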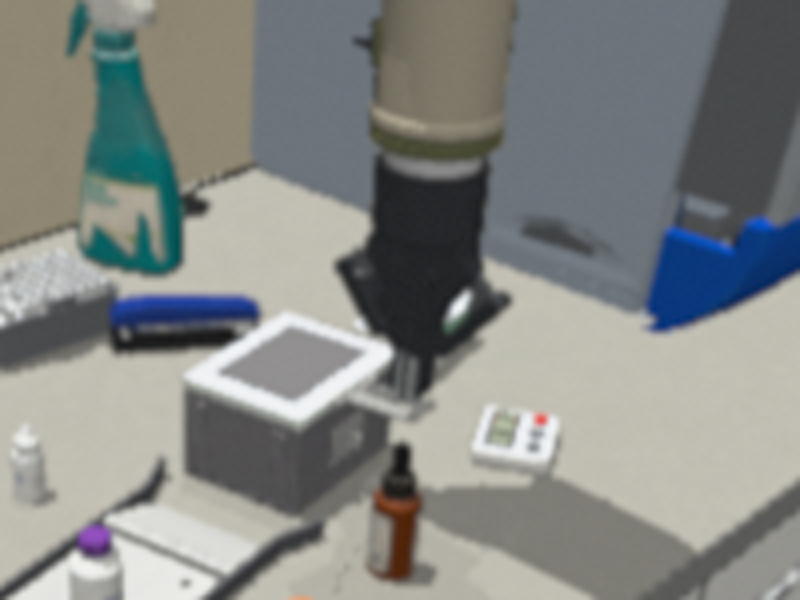

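View pics/w7.png

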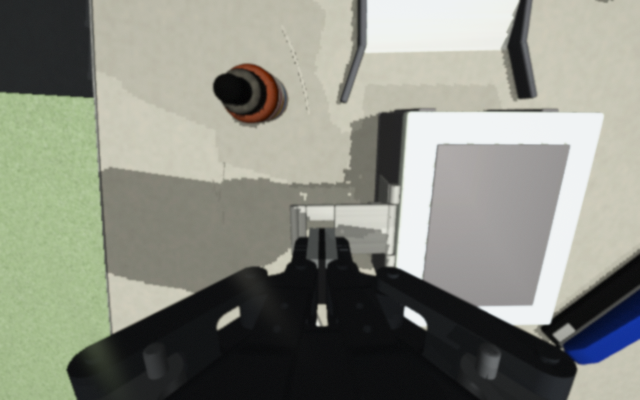

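Emit:
{"method": "arm_command", "body": {"slide": [[0,-5,0],[0,0,6],[0,0,6],[0,0,6],[0,0,6],[0,0,5],[0,0,0]], "turn": [0,0,0,0,0,0,0], "grip": [1,1,1,1,1,1,1]}}

```text
clock: 12.95
position: [0.4517, -0.1609, 0.0331]
ee_rot: [0.652, 0.759, -0.0, -0.001]
ft_force: [0.5, -0.2, 0.0]
grip_width: 0.001
```

Run:
```python
from h import *
im=shot('scene','s8'); cv2.imwrite('pics/s8c.png',cv2.resize(im[80:230,260:460],(800,600),interpolation=cv2.INTER_CUBIC))
shot('wrist','w8')
```

```text
(no output)
```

View pics/s8c.png

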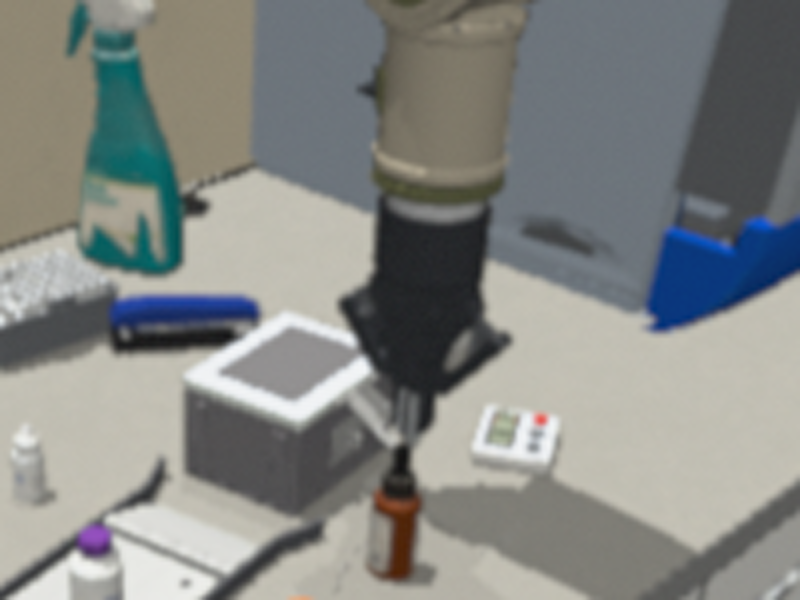

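View pics/w8.png

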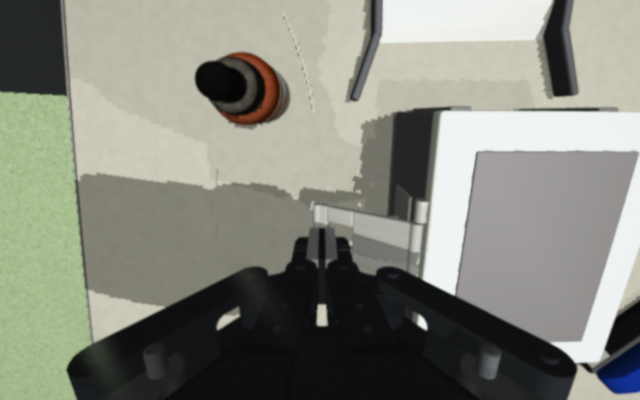

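Emit:
{"method": "arm_command", "body": {"slide": [[0,6,0],[0,6,0],[0,6,0],[0,4,0],[0,4,0],[0,0,0]], "turn": [0,0,0,0,0,0], "grip": [1,1,1,1,1,1]}}

```text
clock: 13.55
position: [0.4788, -0.1569, 0.0342]
ee_rot: [0.651, 0.759, 0.0, -0.0]
ft_force: [-0.0, 0.1, -0.9]
grip_width: -0.004
```

Emit:
{"method": "arm_command", "body": {"slide": [[0,3,0],[0,2,0],[0,0,0]], "turn": [0,0,0], "grip": [1,1,1]}}

```text
clock: 13.8
position: [0.4826, -0.1566, 0.034]
ee_rot: [0.652, 0.758, -0.0, -0.0]
ft_force: [-3.2, -0.9, -0.7]
grip_width: -0.001
```

Run:
```python
from h import *
im=shot('scene','s9'); cv2.imwrite('pics/s9c.png',cv2.resize(im[80:230,260:460],(800,600),interpolation=cv2.INTER_CUBIC))
shot('wrist','w9')
```

```text
(no output)
```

View pics/s9c.png

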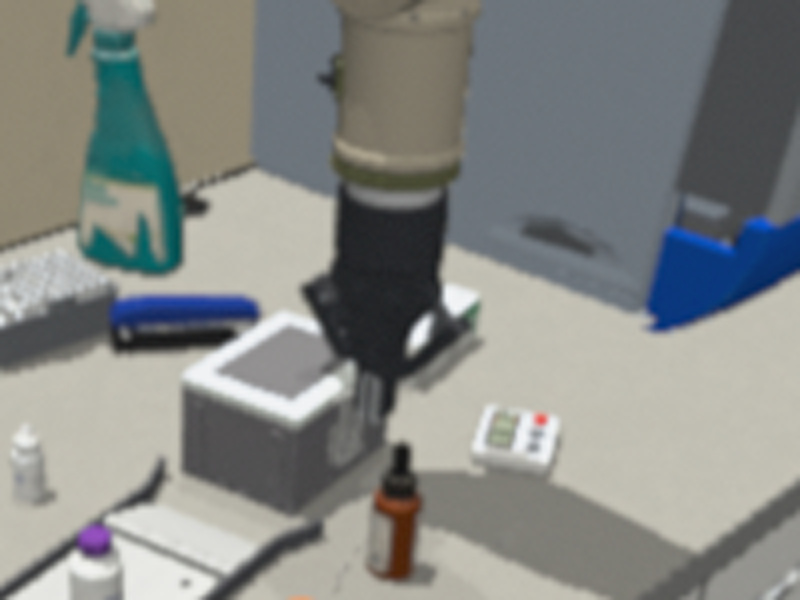

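View pics/w9.png

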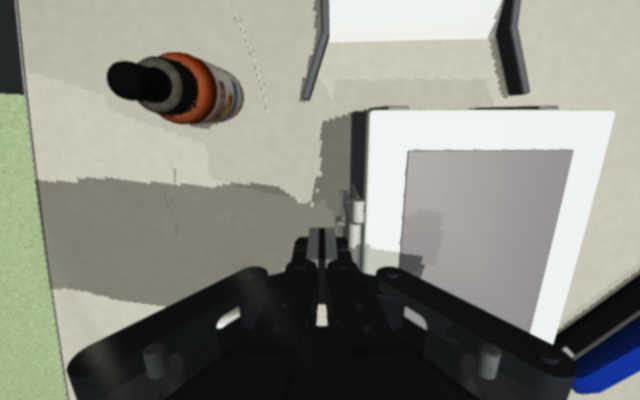

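Emit:
{"method": "arm_command", "body": {"slide": [[0,-15,0],[0,-15,-10],[0,0,-36],[0,0,-36],[0,0,-36],[0,0,-36],[36,0,0],[36,0,0],[36,0,0],[0,0,0]], "turn": [0,0,0,0,0,0,0,0,0,0], "grip": [1,1,1,1,1,1,1,1,1,0.2]}}

```text
clock: 14.73
position: [0.4374, -0.0475, 0.1893]
ee_rot: [0.649, 0.761, 0.001, 0.001]
ft_force: [-0.2, 1.2, 0.2]
grip_width: 0.129
```

Run:
```python
from h import *
im=shot('scene','s10'); cv2.imwrite('pics/s10c.png',cv2.resize(im[140:290,240:440],(800,600),interpolation=cv2.INTER_CUBIC))
shot('wrist','w10');im=shot('top','t10')
for t in ('case','hasp_hinge','hasp_end','catch','lid_hinge','bay','stray_bottle'):
    for c in ('scene','wrist','top'): tip(t,c,3 if 'bot' in t else 1)
```

```text
case scene 0.94 [ 0.5512 -0.1381  0.0025] [331. 193.]
case wrist 0.6 [ 0.5507 -0.1448 -0.0021] [392. 244.]
case top 0.83 [ 0.5545 -0.1394 -0.0007] [386. 180.]
hasp_hinge scene 0.75 [ 0.4971 -0.1462  0.0205] [346. 194.]
hasp_end scene 0.57 [ 0.5002 -0.1468  0.0185] [346. 194.]
catch scene 0.68 [ 0.4926 -0.1477  0.0395] [348. 189.]
catch top 0.31 [ 0.4451 -0.2819  0.0042] [439. 222.]
lid_hinge scene 0.83 [ 0.603  -0.1274  0.0717] [316. 168.]
lid_hinge wrist 0.84 [ 0.6046 -0.1354  0.069 ] [455. 271.]
lid_hinge top 0.97 [ 0.5987 -0.1326  0.0783] [388. 158.]
bay scene 0.9 [0.4991 0.0855 0.0053] [286. 230.]
bay wrist 0.85 [0.501  0.0839 0.0062] [396.  60.]
bay top 0.73 [0.498  0.0854 0.0072] [301. 199.]
stray_bottle scene 0.85 [0.4838 0.1023 0.008 ] [285. 235.]
stray_bottle scene 0.8 [ 0.3541  0.0595 -0.0025] [334. 255.]
stray_bottle scene 0.75 [ 0.499  -0.1489  0.0194] [346. 193.]
stray_bottle wrist 0.87 [0.483  0.1012 0.0071] [383.  41.]
stray_bottle wrist 0.65 [ 0.3547  0.0578 -0.0005] [266.  64.]
stray_bottle top 0.71 [0.3196 0.2185 0.0022] [249. 265.]
stray_bottle top 0.67 [0.4844 0.1038 0.0056] [294. 204.]
stray_bottle top 0.61 [ 0.3537  0.0597 -0.0044] [310. 254.]
```

View pics/s10c.png

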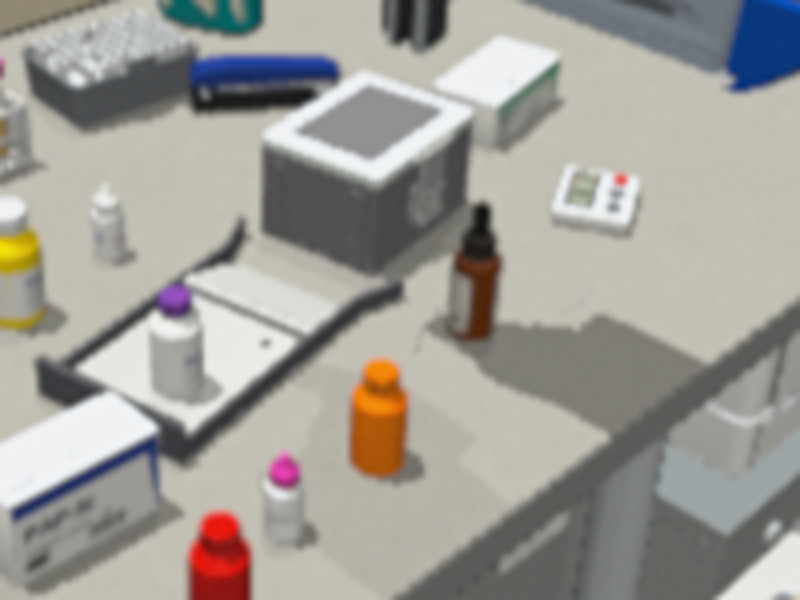

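View pics/w10.png

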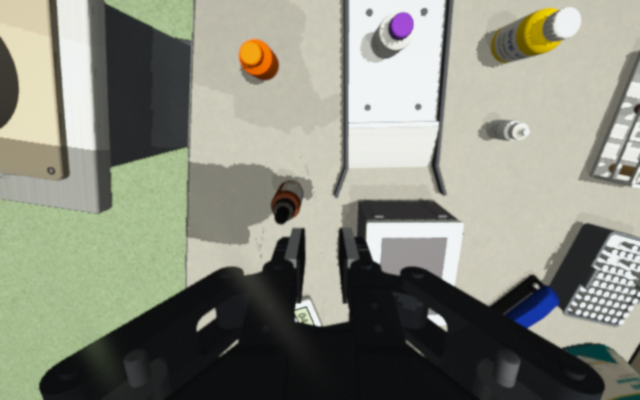

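Emit:
{"method": "arm_command", "body": {"slide": [[35,17,0],[35,17,0],[35,17,0],[35,18,0],[0,0,30],[0,0,30],[0,0,10],[0,0,0],[0,0,0]], "turn": [0,0,0,0,0,0,0,0,0], "grip": [0.1,0.1,0.1,0.1,0.1,0.1,0.1,0.1,0.1]}}

```text
clock: 16.68
position: [0.4844, 0.0943, 0.1189]
ee_rot: [0.652, 0.758, -0.0, -0.0]
ft_force: [0.7, 0.4, 0.3]
grip_width: 0.902
```

Run:
```python
from h import *
im=shot('scene','s11'); cv2.imwrite('pics/s11c.png',cv2.resize(im[140:290,200:400],(800,600),interpolation=cv2.INTER_CUBIC))
shot('wrist','w11')
print(((proj('scene',manip.get_obs()['position'])-[200,140])*4).round(0), manip.get_obs()['position'])
tip('stray_bottle','wrist',1)
```

```text
[345. 224.] [0.48524385 0.09434939 0.11989146]
stray_bottle wrist 0.84 [0.4833 0.1052 0.0062] [321. 172.]
```

View pics/s11c.png

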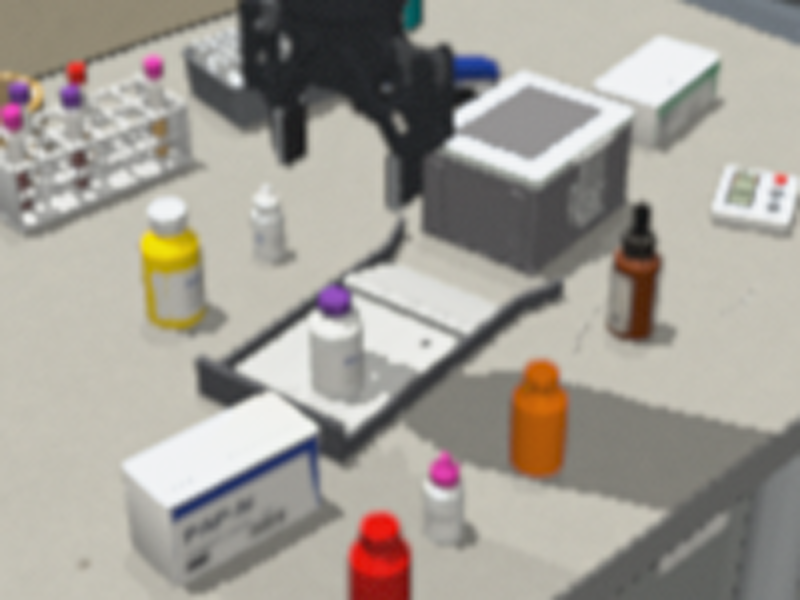

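View pics/w11.png

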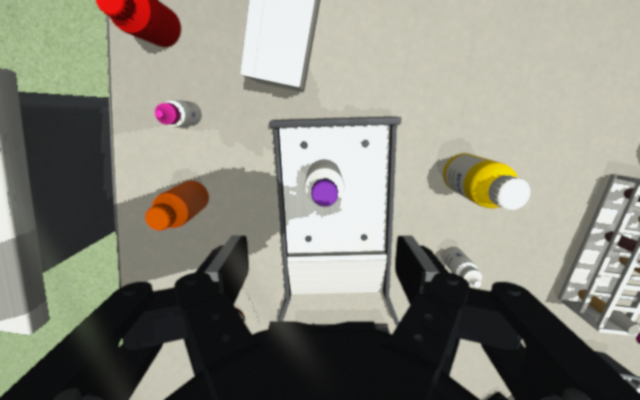

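Emit:
{"method": "arm_command", "body": {"slide": [[8,0,30],[0,0,30],[0,0,25],[0,0,12],[0,0,9],[0,0,0]], "turn": [0,0,0,0,0,0], "grip": [0.1,0.1,0.1,0.1,0.1,0.1]}}

```text
clock: 17.33
position: [0.483, 0.1022, 0.0119]
ee_rot: [0.652, 0.758, -0.0, -0.0]
ft_force: [-1.4, 0.2, -0.1]
grip_width: 0.9
```

Run:
```python
from h import *
im=shot('scene','s12'); cv2.imwrite('pics/s12c.png',cv2.resize(im[140:290,200:400],(800,600),interpolation=cv2.INTER_CUBIC))
```

```text
(no output)
```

View pics/s12c.png

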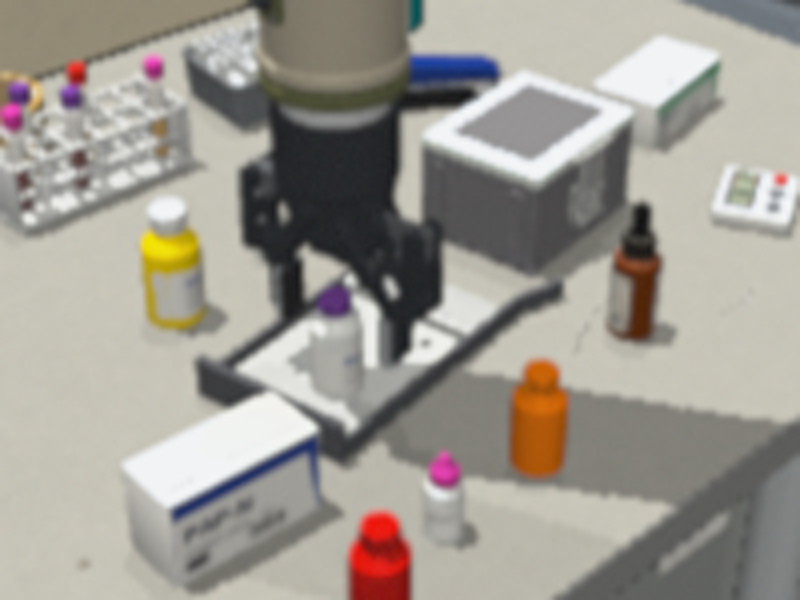

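Run:
```python
from h import *
s=lambda p:((proj('scene',p)-[200,140])*4).round(0)
for z in (0,.006,.012,.03,.045,.06,.076): print(z,s([.483,.1022,z]))
print(s([.441,.0955,.03]),s([.525,.109,.03]),s([.441,.0955,.045]),s([.525,.109,.045]))
shot('wrist','w12')
```

```text
0 [342. 390.]
0.006 [342. 382.]
0.012 [341. 375.]
0.03 [341. 352.]
0.045 [340. 333.]
0.06 [340. 313.]
0.076 [339. 291.]
[394. 377.] [289. 328.] [394. 358.] [289. 309.]
```

View pics/w12.png

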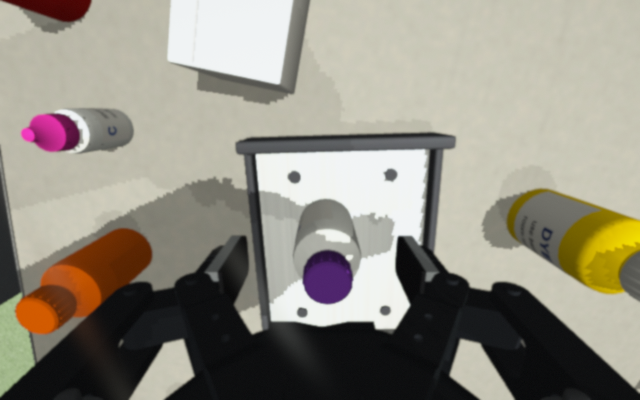

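Emit:
{"method": "arm_command", "body": {"slide": [[0,1,4],[0,0,0],[0,0,0],[0,0,0],[0,0,0],[0,0,0],[0,0,0],[0,0,0]], "turn": [0,0,0,0,0,0,0,0], "grip": [0.3,0.5,0.6,0.7,0.75,0.75,0.75,0.75], "newtons": 30}}

```text
clock: 18.1
position: [0.4845, 0.1026, 0.0089]
ee_rot: [0.652, 0.758, 0.0, 0.0]
ft_force: [-1.5, -0.7, 6.2]
grip_width: 0.389
```

Emit:
{"method": "arm_command", "body": {"slide": [[0,0,-15],[0,0,-30],[0,0,-30],[0,0,0]], "turn": [0,0,0,0], "grip": [0.75,0.75,0.75,0.75]}}

```text
clock: 18.43
position: [0.4868, 0.1037, 0.0881]
ee_rot: [0.651, 0.759, 0.002, 0.002]
ft_force: [1.1, 0.2, -0.4]
grip_width: 0.389
```

Run:
```python
from h import *
im=shot('scene','s13'); cv2.imwrite('pics/s13c.png',cv2.resize(im[110:260,200:400],(800,600),interpolation=cv2.INTER_CUBIC))
```

```text
(no output)
```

View pics/s13c.png

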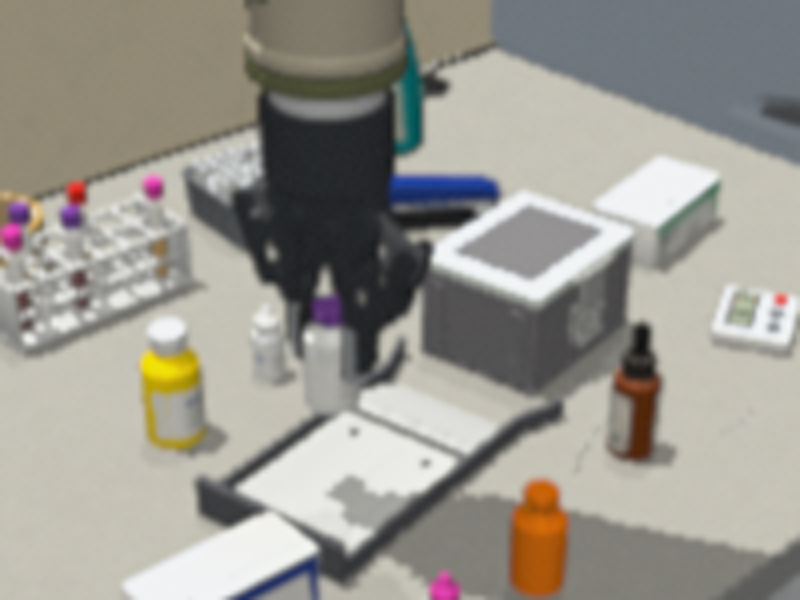

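Emit:
{"method": "arm_command", "body": {"slide": [[33,18,0],[33,18,0],[33,18,0],[33,18,0],[32,18,0],[0,0,0],[0,0,25],[0,0,25],[0,0,20],[0,0,0]], "turn": [0,0,0,0,0,0,0,0,0,0], "grip": [0.75,0.75,0.75,0.75,0.75,0.75,0.75,0.75,0.75,0.75]}}

```text
clock: 19.32
position: [0.5454, 0.2764, 0.0079]
ee_rot: [0.651, 0.759, -0.004, -0.001]
ft_force: [-0.5, -0.2, -0.3]
grip_width: 0.389
```

Run:
```python
from h import *
im=shot('scene','s14'); cv2.imwrite('pics/s14c.png',cv2.resize(im[140:290,150:350],(800,600),interpolation=cv2.INTER_CUBIC))
```

```text
(no output)
```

View pics/s14c.png

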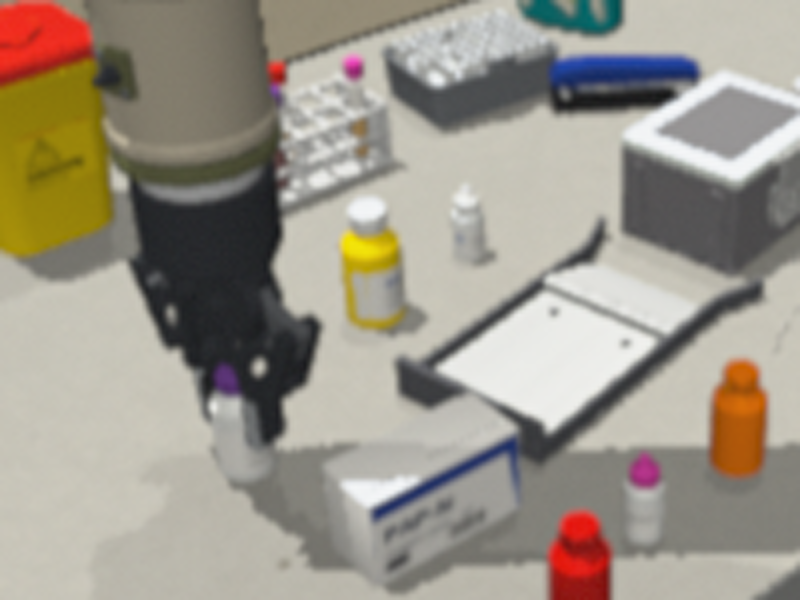

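Run:
```python
from h import *
s=lambda p:((proj('scene',p)-[150,140])*4).round(0)
p=manip.get_obs()['position']; print(p)
for z in (0,.035,.07): print(s([p[0],p[1],z]))
im=shot('wrist','w14')
```

```text
[0.54640714 0.2772237  0.01051229]
[248. 467.]
[241. 421.]
[234. 373.]
```

View pics/w14.png

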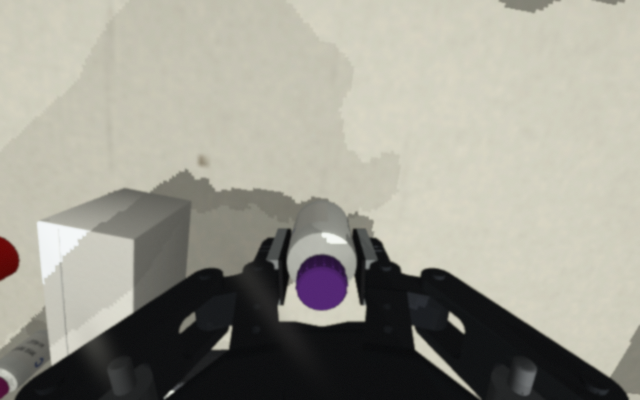

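Emit:
{"method": "arm_command", "body": {"slide": [[0,0,2],[0,0,2],[0,0,0]], "turn": [0,0,0], "grip": [0.75,0.75,0.75]}}

```text
clock: 19.67
position: [0.5488, 0.2783, 0.01]
ee_rot: [0.652, 0.758, 0.001, 0.0]
ft_force: [-0.4, 0.2, -0.8]
grip_width: 0.387
```

Emit:
{"method": "arm_command", "body": {"slide": [[0,0,3],[0,0,2],[0,0,0]], "turn": [0,0,0], "grip": [0.75,0.75,0.75]}}

```text
clock: 19.92
position: [0.5482, 0.2781, 0.004]
ee_rot: [0.652, 0.758, -0.0, 0.0]
ft_force: [-0.6, -0.3, -1.4]
grip_width: 0.389
```

Emit:
{"method": "arm_command", "body": {"slide": [[0,0,1],[0,0,1],[0,0,0]], "turn": [0,0,0], "grip": [0.75,0.75,0.75]}}

```text
clock: 20.17
position: [0.5484, 0.2783, 0.003]
ee_rot: [0.652, 0.759, -0.0, 0.0]
ft_force: [-2.5, -2.0, 7.3]
grip_width: 0.388
```

Contact at 7 N. Now I release slowly and rise.

Emit:
{"method": "arm_command", "body": {"slide": [[0,0,-1],[0,0,0],[0,0,0],[0,0,0],[0,0,-20],[0,0,-36],[0,0,-36],[0,0,-36],[0,0,-36],[0,0,0]], "turn": [0,0,0,0,0,0,0,0,0,0], "grip": [0.55,0.45,0.3,0.2,0.2,0.2,0.2,0.2,0.2,0.4]}}

```text
clock: 21.0
position: [0.5506, 0.2806, 0.1747]
ee_rot: [0.652, 0.759, 0.004, 0.002]
ft_force: [0.7, 0.9, -0.0]
grip_width: 0.675
```

Run:
```python
from h import *
im=shot('scene','s15'); cv2.imwrite('pics/s15c.png',cv2.resize(im[120:300,170:410],(800,600),interpolation=cv2.INTER_CUBIC))
im=shot('top','t15'); cv2.imwrite('pics/t15c.png',cv2.resize(im[130:280,210:450],(800,500),interpolation=cv2.INTER_CUBIC))
for t in ('case','lid_hinge','catch','bay','stray_bottle','dock'):
    for c in ('scene','top'): tip(t,c,3 if 'bot' in t else 1)
```

```text
case scene 0.88 [ 0.5545 -0.1354  0.0056] [329. 192.]
case top 0.95 [ 0.5507 -0.1413 -0.0029] [387. 182.]
lid_hinge scene 0.59 [ 0.6063 -0.1284  0.0752] [316. 166.]
lid_hinge top 0.89 [ 0.6008 -0.1304  0.0738] [387. 157.]
catch scene 0.82 [ 0.4879 -0.147   0.0395] [349. 189.]
catch top 0.68 [ 0.4885 -0.1479  0.0388] [391. 203.]
bay scene 0.68 [0.4981 0.086  0.0028] [286. 231.]
bay top 0.69 [0.4995 0.0878 0.0095] [300. 198.]
stray_bottle scene 0.94 [ 0.323   0.2189 -0.0031] [294. 296.]
stray_bottle scene 0.63 [ 0.3526  0.0607 -0.001 ] [334. 255.]
stray_bottle scene 0.56 [0.548  0.2774 0.0019] [212. 256.]
stray_bottle top 0.41 [ 0.35    0.0578 -0.0037] [310. 255.]
dock scene 0.57 [ 0.5214 -0.0212 -0.0008] [310. 213.]
dock top 0.72 [ 5.163e-01 -1.900e-02 -2.000e-04] [341. 193.]
```

View pics/s15c.png

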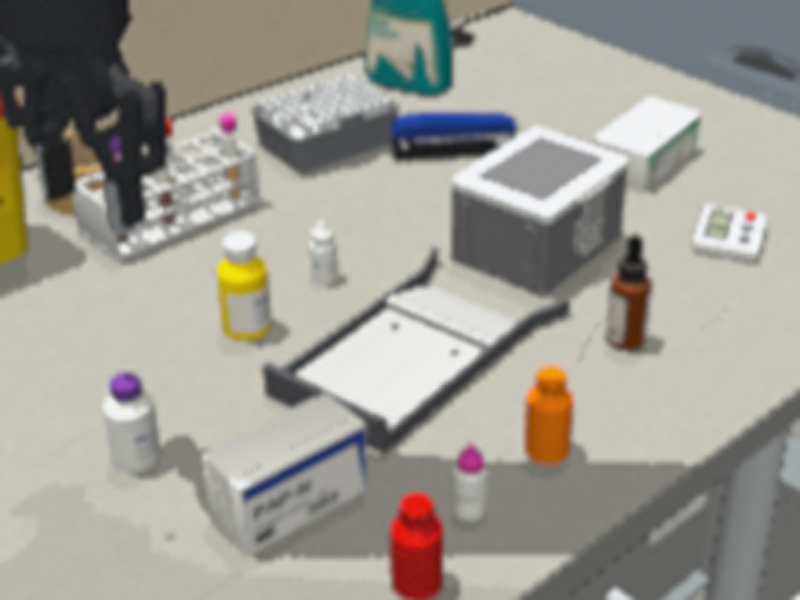

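View pics/t15c.png

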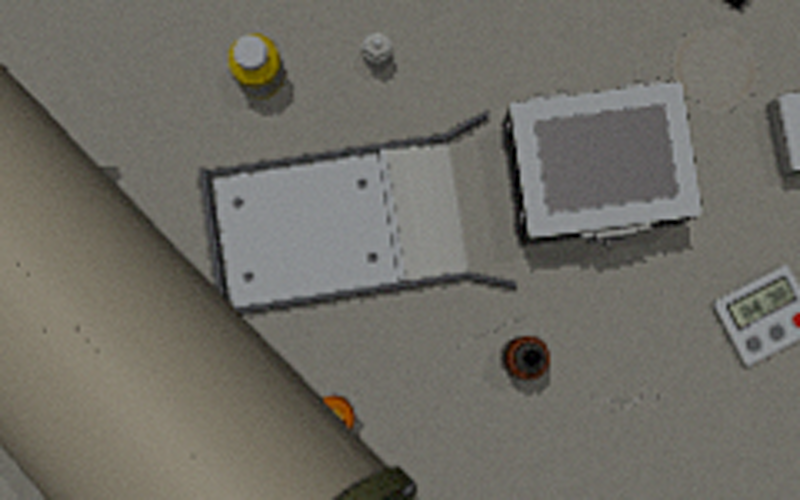

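Run:
```python
from h import *
f=lambda p,z: ray('top',crop2(p,(210,130),10/3),z)
a=f([[527,239],[700,214],[511,103],[684,84]],0.082); print(a.round(4),a.mean(0).round(4))
for i,j in((1,0),(3,2)):
    d=a[j]-a[i]; print('yaw',np.degrees(np.arctan2(-d[0],d[1])),np.linalg.norm(d))
# dock model check
im=cv2.resize(cv2.imread('pics/t15.png')[130:280,210:450],(800,500),interpolation=cv2.INTER_CUBIC)
im2=cv2.resize(cv2.imread('pics/s15.png')[120:300,170:410],(800,600),interpolation=cv2.INTER_CUBIC)
o=np.array([.5175,-.0225,0]);Y=10.4
pts=[[-58,185,30],[58,185,30],[-53,43,15],[53,43,15],[-53,-13,0],[53,-13,0],[-69,-47,16],[69,-47,16]]
for p in pts:
    w=case2w(p,o,Y); 
    u=(proj('top',w)-[210,130]+.5)*10/3-.5; cv2.circle(im,tuple(int(v) for v in u),2,(0,0,255),-1)
    u=(proj('scene',w)-[170,120]+.5)*10/3-.5; cv2.circle(im2,tuple(int(v) for v in u),2,(0,0,255),-1)
c=a.mean(0)+0; 
for p in ([-50,-65,0],[-50,65,0],[50,65,0],[-50,65,82],[50,65,82],[-50,-65,82],[50,-65,82]):
    w=case2w(p,(c[0],c[1],0),8.5)
    u=(proj('top',w)-[210,130]+.5)*10/3-.5; cv2.circle(im,tuple(int(v) for v in u),2,(0,255,0),-1)
    u=(proj('scene',w)-[170,120]+.5)*10/3-.5; cv2.circle(im2,tuple(int(v) for v in u),2,(0,255,0),-1)
cv2.imwrite('pics/t15m.png',im);cv2.imwrite('pics/s15m.png',im2)
```

```text
[[ 0.4883 -0.0829  0.082 ]
 [ 0.51   -0.2109  0.082 ]
 [ 0.5895 -0.0695  0.082 ]
 [ 0.6073 -0.1986  0.082 ]] [ 0.5488 -0.1405  0.082 ]
yaw 9.633461815520658 0.12981553299375764
yaw 7.857541647539556 0.13034483738321032
```

View pics/t15m.png

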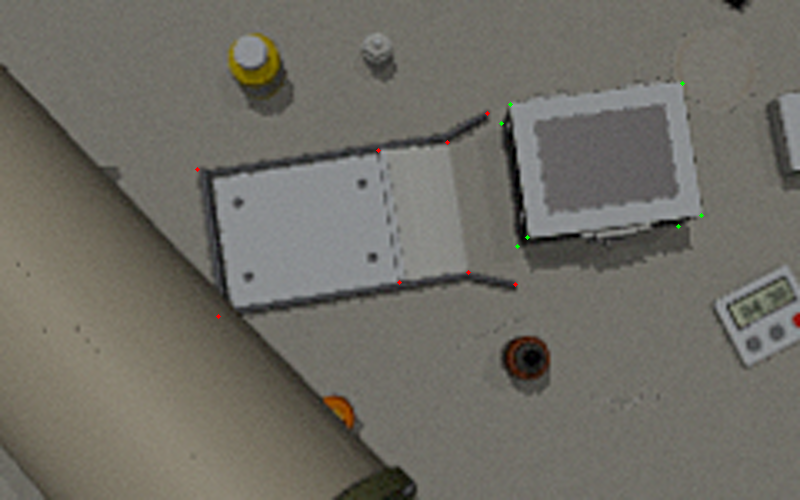

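View pics/s15m.png

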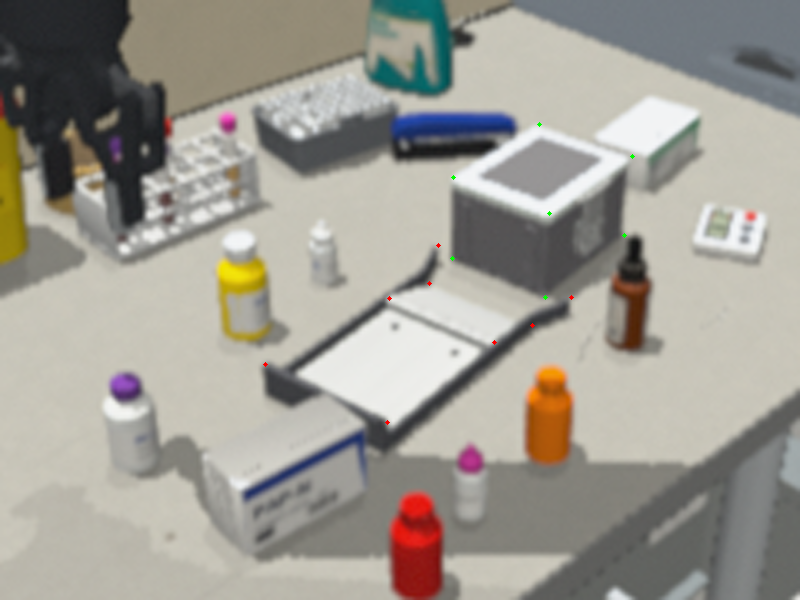

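Emit:
{"method": "arm_command", "body": {"slide": [[-36,-5,0],[-36,-5,0],[-36,-5,0],[-36,-5,0],[-36,-5,0],[-36,-5,0],[-36,-5,0],[-36,-5,0],[-36,-5,0],[-36,-5,0]], "turn": [0,0,0,0,0,0,0,0,0,0], "grip": [0.4,0.4,0.4,0.4,0.4,0.4,0.4,0.4,0.4,0.4]}}

```text
clock: 22.53
position: [0.5529, -0.0871, 0.1675]
ee_rot: [0.652, 0.758, -0.0, 0.0]
ft_force: [1.4, 0.2, -1.1]
grip_width: 0.6
```

Emit:
{"method": "arm_command", "body": {"slide": [[-36,-4,0],[-36,-4,0],[-36,-4,0],[-36,-3,0],[-4,0,0],[0,0,0],[0,0,0]], "turn": [0,0,0,0,0,-1.5,0], "grip": [0.4,0.4,0.4,0.4,0.4,0.4,0.4]}}

```text
clock: 23.12
position: [0.5606, -0.2332, 0.1671]
ee_rot: [0.641, 0.768, 0.0, -0.0]
ft_force: [-0.1, 1.4, 0.3]
grip_width: 0.599
```

Emit:
{"method": "arm_command", "body": {"slide": [[0,5,36],[0,0,36],[0,0,36],[0,0,28],[0,0,8],[0,0,0]], "turn": [0,0,0,0,0,0], "grip": [0.4,0.4,0.4,0.4,0.4,0.4]}}

```text
clock: 23.62
position: [0.5645, -0.2308, 0.0217]
ee_rot: [0.641, 0.768, -0.0, -0.002]
ft_force: [0.6, -0.4, 1.0]
grip_width: 0.601
```

```bash
cat >> h.py <<'E'
def d2w(p): return case2w(p,(.5175,-.0245,0),10.4)
def w2d(w): return R.from_euler('z',-10.4,degrees=True).apply(np.array(w)-[.5175,-.0245,0])*1000
E
python3 - <<'E'
from h import *
print(w2d(manip.get_obs()['position']).round(1))
im=shot('scene','s16'); cv2.imwrite('pics/s16c.png',cv2.resize(im[80:230,240:440],(800,600),interpolation=cv2.INTER_CUBIC))
shot('wrist','w16')
E
```

```text
[   8.9 -211.3   21.7]
```

View pics/s16c.png

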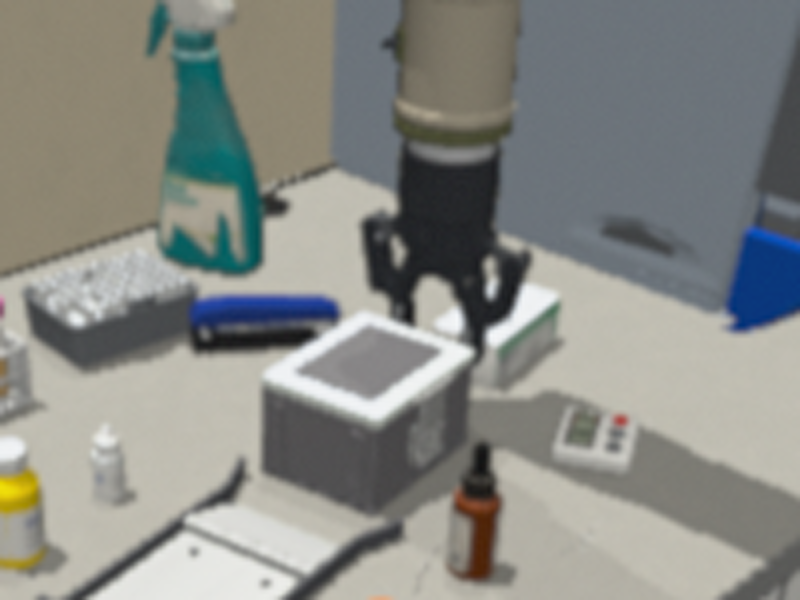

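View pics/w16.png

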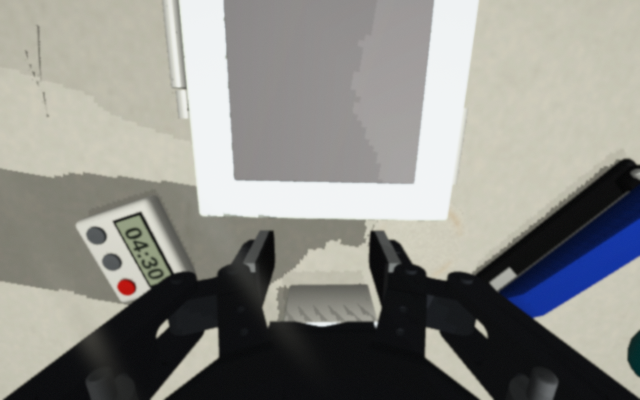

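Emit:
{"method": "arm_command", "body": {"slide": [[10,0,0],[6,0,0],[6,-1,0],[7,-2,0],[7,-2,0],[7,-2,0],[7,-2,0],[5,-1,0],[0,0,0]], "turn": [0,0,0,0,0,0,0,0,0], "grip": [0.4,0.4,0.4,0.4,0.4,0.4,0.4,0.4,0.4]}}

```text
clock: 24.47
position: [0.5469, -0.1806, 0.0251]
ee_rot: [0.642, 0.767, 0.0, 0.002]
ft_force: [0.5, -1.8, 1.4]
grip_width: 0.6
```

```bash
cat > look.py <<'E'
from h import *
import sys
n=sys.argv[1]
print(w2d(manip.get_obs()['position']).round(1))
im=shot('scene','s'+n); a=cv2.resize(im[100:270,220:420],(600,510),interpolation=cv2.INTER_CUBIC); cv2.imwrite('pics/s%sc.png'%n,a)
shot('wrist','w'+n)
E
python3 look.py 17
```

```text
[   0.7 -158.8   25.1]
```

View pics/s17c.png

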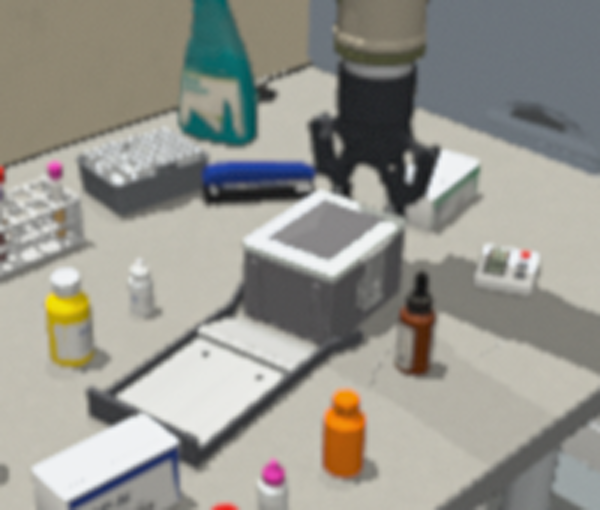

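View pics/w17.png

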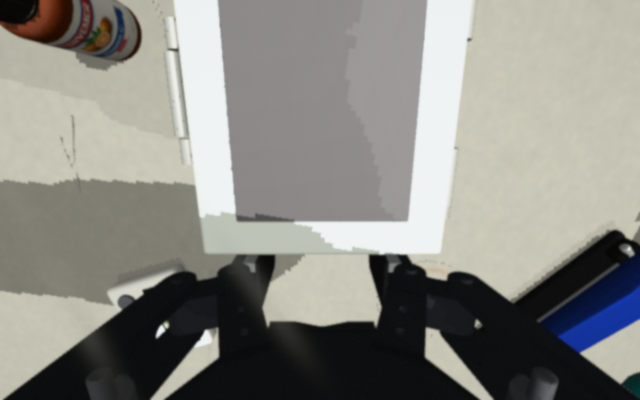

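Emit:
{"method": "arm_command", "body": {"slide": [[7,0,0],[7,0,0],[7,0,0],[7,0,0],[7,0,0],[0,0,0]], "turn": [0,0,0,0,0,0], "grip": [0.4,0.4,0.4,0.4,0.4,0.4]}}

```text
clock: 25.07
position: [0.54, -0.1459, 0.0239]
ee_rot: [0.642, 0.767, -0.0, 0.001]
ft_force: [1.2, -3.5, 2.5]
grip_width: 0.601
```

```bash
python3 look.py 18
```

```text
[   0.2 -123.5   23.9]
```

View pics/s18c.png

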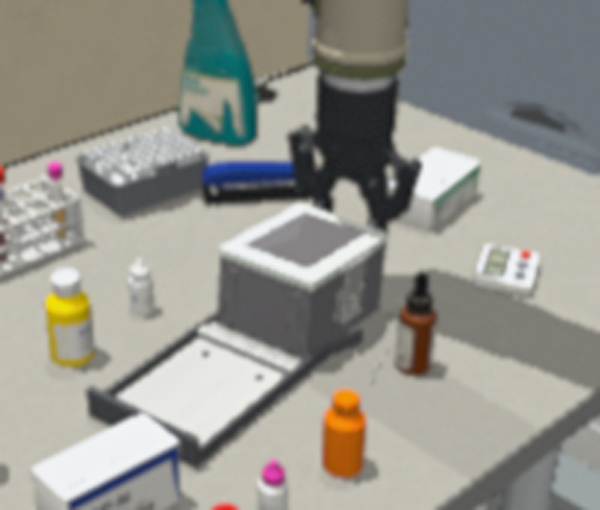

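View pics/w18.png

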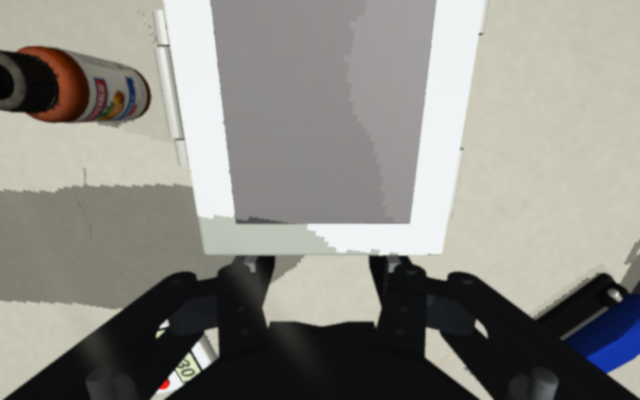

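Emit:
{"method": "arm_command", "body": {"slide": [[7,0,0],[7,0,-1],[7,0,0],[7,0,-1],[7,0,0],[7,0,-1],[7,0,0],[7,0,-1],[0,0,0]], "turn": [0,0,0,0,0,0,0,0,0], "grip": [0.4,0.4,0.4,0.4,0.4,0.4,0.4,0.4,0.4]}}

```text
clock: 25.92
position: [0.5299, -0.089, 0.0277]
ee_rot: [0.641, 0.768, 0.0, 0.0]
ft_force: [0.4, -0.7, -0.1]
grip_width: 0.602
```

```bash
python3 look.py 19
```

```text
[  0.6 -65.7  27.7]
```

View pics/s19c.png

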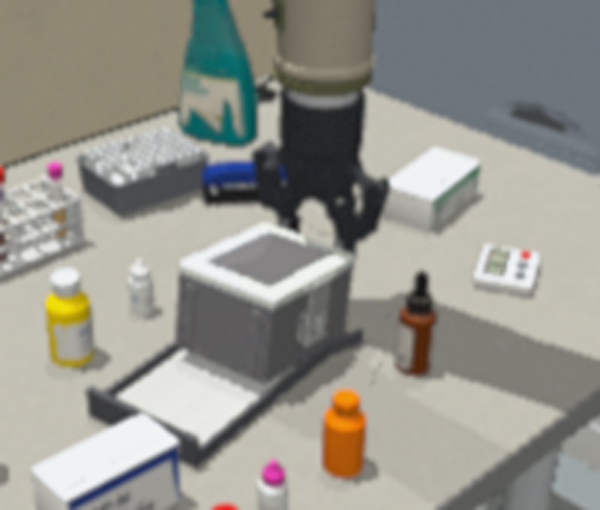

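View pics/w19.png

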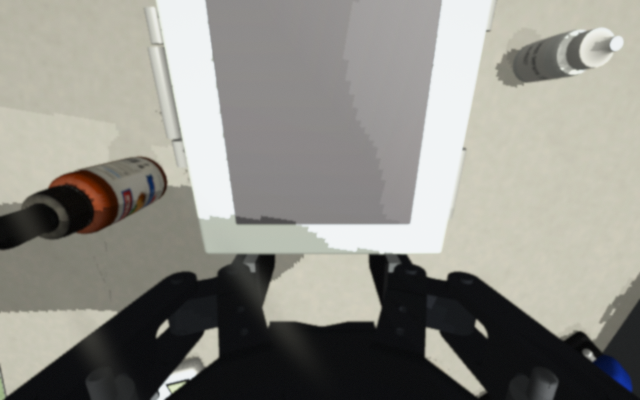

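Emit:
{"method": "arm_command", "body": {"slide": [[8,0,-1],[8,0,-1],[8,0,-1],[8,0,-1],[8,0,0],[8,0,0],[8,0,0],[8,0,0],[6,0,0],[0,0,0]], "turn": [0,0,0,0,0,0,0,0,0,0], "grip": [0.4,0.4,0.4,0.4,0.4,0.4,0.4,0.4,0.4,0.4]}}

```text
clock: 26.85
position: [0.5175, -0.0204, 0.0316]
ee_rot: [0.641, 0.767, 0.0, -0.0]
ft_force: [-0.0, -0.5, -0.1]
grip_width: 0.602
```

```bash
python3 look.py 20
```

```text
[ 0.8  4.  31.6]
```

View pics/s20c.png

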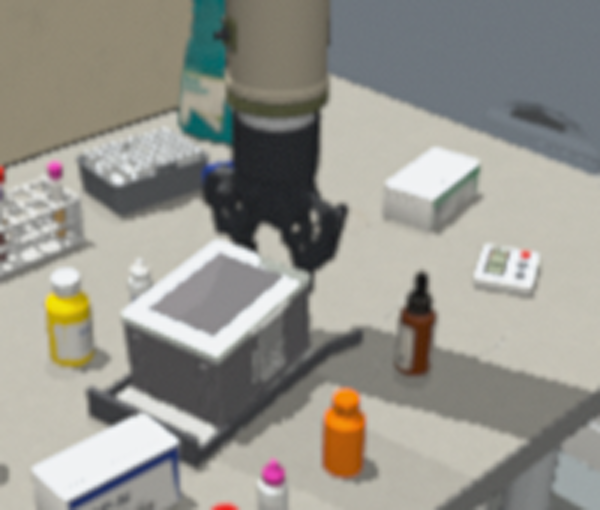

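View pics/w20.png

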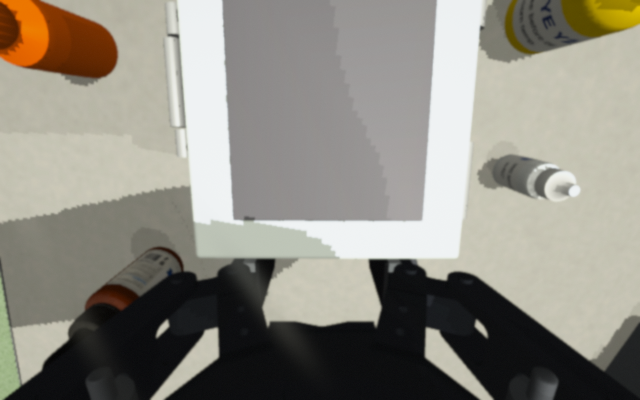

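Emit:
{"method": "arm_command", "body": {"slide": [[5,0,0],[5,0,0],[5,0,0],[5,0,0],[4,0,0],[0,0,0]], "turn": [0,0,0,0,0,0], "grip": [0.4,0.4,0.4,0.4,0.4,0.4]}}

```text
clock: 27.45
position: [0.513, 0.003, 0.0313]
ee_rot: [0.641, 0.767, 0.0, -0.0]
ft_force: [-0.6, 0.0, 0.7]
grip_width: 0.6
```

```bash
python3 look.py 21
```

```text
[ 0.6 27.9 31.3]
```

View pics/s21c.png

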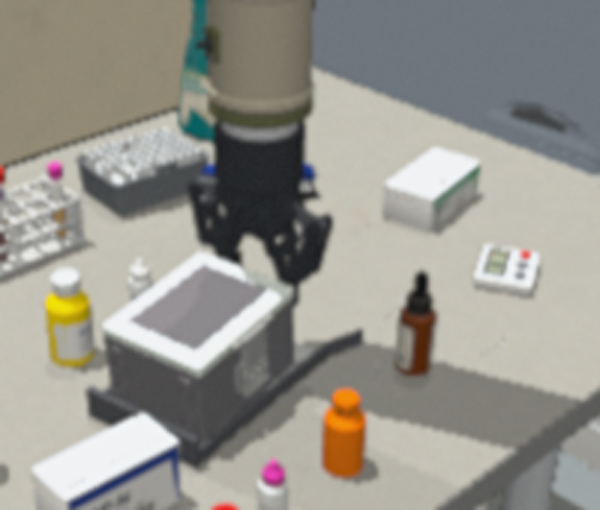

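View pics/w21.png

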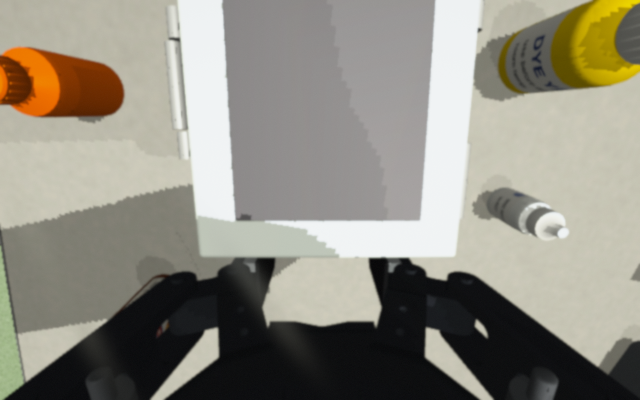

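Emit:
{"method": "arm_command", "body": {"slide": [[3,0,0],[2,0,0],[2,0,0],[0,0,0]], "turn": [0,0,0,0], "grip": [0.4,0.4,0.4,0.4]}}

```text
clock: 27.88
position: [0.5119, 0.0088, 0.0312]
ee_rot: [0.642, 0.767, -0.0, -0.0]
ft_force: [-0.3, -0.3, -0.6]
grip_width: 0.6
```

```bash
python3 look.py 22
```

```text
[ 0.5 33.8 31.2]
```

View pics/s22c.png

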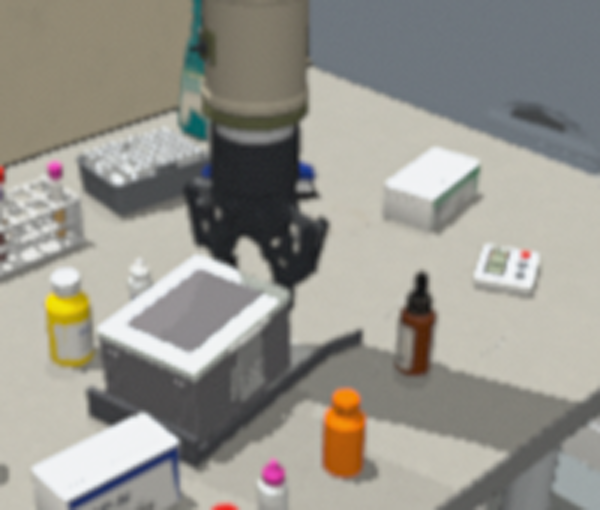

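View pics/w22.png

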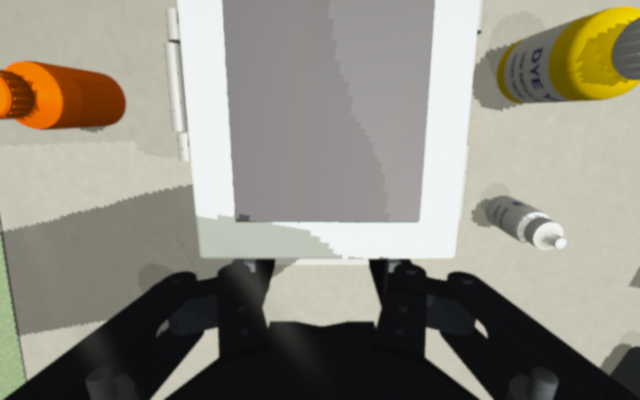

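Emit:
{"method": "arm_command", "body": {"slide": [[2,0,0],[1,0,0],[0,0,0]], "turn": [0,0,0], "grip": [0.4,0.4,0.4]}}

```text
clock: 28.23
position: [0.5115, 0.0116, 0.0312]
ee_rot: [0.642, 0.767, -0.0, 0.0]
ft_force: [1.0, -1.9, -1.1]
grip_width: 0.6
```

```bash
python3 look.py 23
```

```text
[ 0.6 36.6 31.2]
```

View pics/s23c.png

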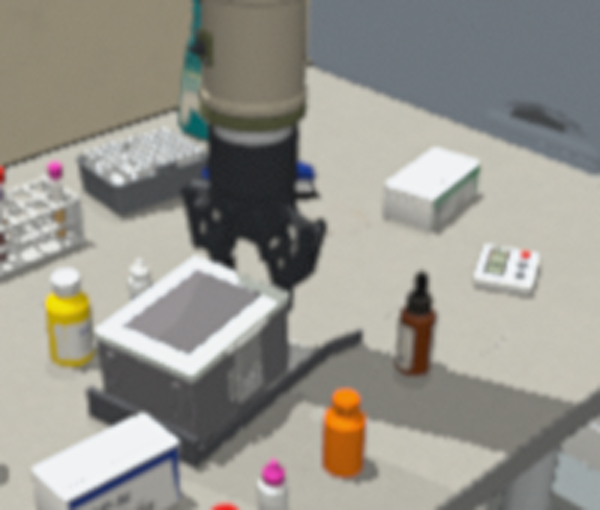

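Emit:
{"method": "arm_command", "body": {"slide": [[1.5,0,0],[1,0,0],[0,0,0]], "turn": [0,0,0], "grip": [0.4,0.4,0.4]}}

```text
clock: 28.58
position: [0.511, 0.0141, 0.0313]
ee_rot: [0.642, 0.767, -0.0, 0.0]
ft_force: [0.1, -0.2, -0.5]
grip_width: 0.604
```

```bash
python3 look.py 24
python3 - <<'E'
from h import *
# compare lid top corners for parked vs perched
im=cv2.imread('pics/s24.png'); a=cv2.resize(im[170:260,240:340],(800,720),interpolation=cv2.INTER_CUBIC)
def pr(p): 
    u=(proj('scene',d2w(p))-[240,170]+.5)*8-.5; cv2.circle(a,tuple(int(v) for v in u),3,(0,0,255),-1)
for x in(-50,50):
  for y in (45.5,175.5): pr([x,y,88])
cv2.imwrite('pics/s24m.png',a[:600])
E
```

```text
[ 0.6 39.2 31.3]
```

View pics/s24m.png

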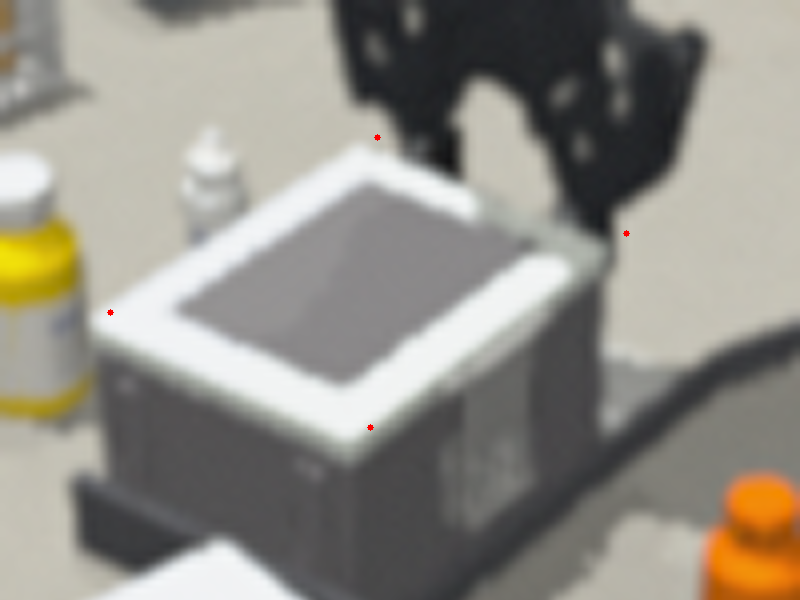

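Emit:
{"method": "arm_command", "body": {"slide": [[-15,0,0],[-30,0,0],[-10,0,-36],[0,0,-40],[0,0,-40],[0,0,-40],[0,0,0]], "turn": [0,0,0,0,0,0,0], "grip": [0.4,0.4,0.4,0.4,0.4,0.4,0.4]}}

```text
clock: 29.27
position: [0.5245, -0.0391, 0.195]
ee_rot: [0.641, 0.767, 0.003, 0.004]
ft_force: [1.2, 0.4, 0.8]
grip_width: 0.595
```

Run:
```python
from h import *
im=shot('scene','s25'); a=cv2.resize(im[160:270,230:350],(800,733),interpolation=cv2.INTER_CUBIC)[:600]; cv2.imwrite('pics/s25c.png',a)
im=shot('top','t25'); cv2.imwrite('pics/t25c.png',cv2.resize(im[130:240,250:400],(800,587),interpolation=cv2.INTER_CUBIC))
shot('wrist','w25')
for t in ('case','lid_hinge','hasp_hinge','hasp_end','bay','dock','stray_bottle'):
    for c in ('scene','top','wrist'): tip(t,c,1)
```

```text
case scene 0.94 [0.4984 0.092  0.0103] [284. 230.]
case top 0.75 [0.4993 0.0864 0.0031] [301. 198.]
case wrist 0.74 [0.4963 0.0918 0.001 ] [322.  54.]
lid_hinge scene 0.72 [0.554  0.1022 0.0798] [266. 200.]
lid_hinge top 0.84 [0.5469 0.0968 0.0823] [295. 176.]
lid_hinge wrist 0.68 [0.5501 0.0991 0.0794] [384.  39.]
hasp_hinge scene 0.89 [0.4475 0.0805 0.0818] [301. 213.]
hasp_hinge top 0.75 [0.4441 0.0805 0.0862] [301. 218.]
hasp_hinge wrist 0.63 [0.4432 0.0807 0.0819] [259.  37.]
hasp_end scene 0.52 [0.4484 0.0822 0.0254] [300. 232.]
hasp_end top 0.42 [0.4417 0.0816 0.0312] [302. 220.]
bay scene 0.32 [0.5446 0.2799 0.0027] [211. 257.]
dock scene 0.82 [ 0.5208 -0.0215  0.0006] [310. 212.]
dock top 0.56 [ 0.5164 -0.0196  0.0016] [341. 193.]
dock wrist 0.85 [ 0.519  -0.0204 -0.0074] [323. 153.]
stray_bottle scene 0.93 [0.5472 0.2805 0.003 ] [211. 256.]
stray_bottle top 0.78 [0.5463 0.2786 0.0012] [230. 179.]
stray_bottle wrist 0.6 [ 0.3501  0.06   -0.0014] [192.  60.]
```

View pics/s25c.png

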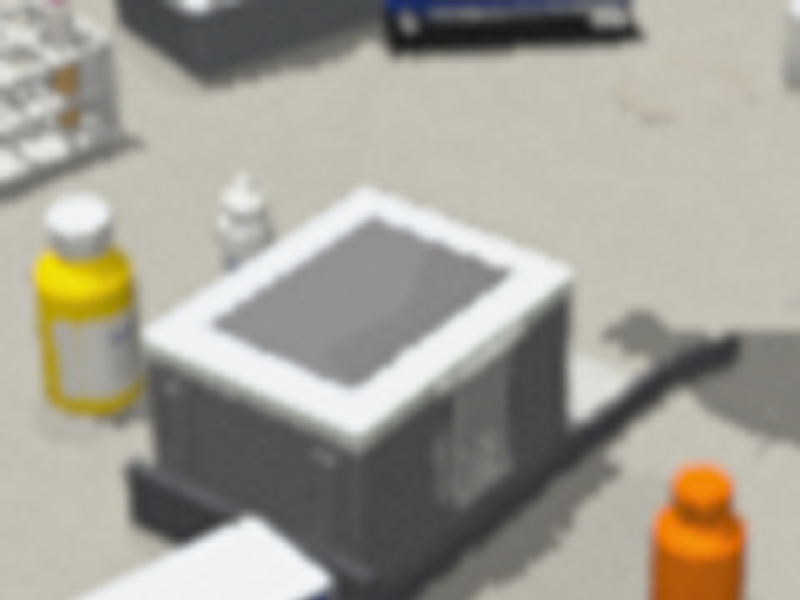

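View pics/t25c.png

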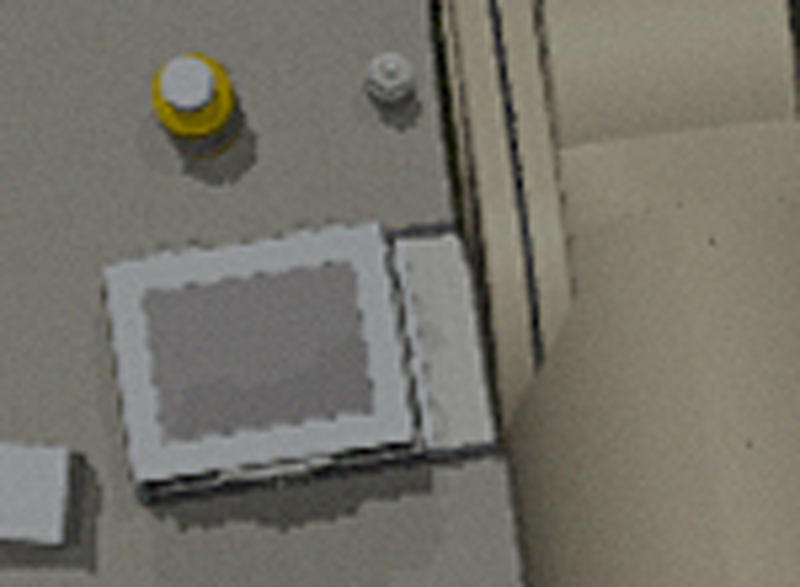

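View pics/w25.png

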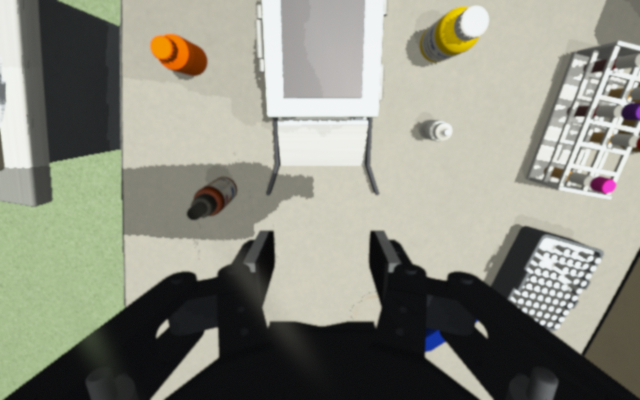

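Run:
```python
from h import *
from scipy.optimize import least_squares
S=crop2([[366,187],[572,268],[145,332],[358,438]],(230,160),20/3)
T=crop2([[380,224],[415,441],[105,267],[138,481]],(250,130),16/3)
M=np.array([[50,-65,82],[-52,-65,82],[50,65,82],[-52,65,82]])/1000
M=np.array([[52,-65,82],[-50,-65,82],[52,65,82],[-50,65,82]])/1000
def f(v,use=(1,1)):
    W=R.from_rotvec(v[3:]).apply(M)+v[:3]; r=[]
    if use[0]: r.append(proj('scene',W)-S)
    if use[1]: r.append(proj('top',W)-T)
    return np.concatenate(r).ravel()
for u in ((1,1),(1,0),(0,1)):
    q=least_squares(f,[.5,.086,.006,0,0,.18],args=(u,)); v=q.x
    z=R.from_rotvec(v[3:]).as_matrix(); print(u,v[:3].round(4),'dock',w2d(v[:3]).round(1),'zaxis',z[:,2].round(3),'yaw',np.degrees(np.arctan2(z[1,0],z[0,0])).round(2),'rms',np.sqrt((q.fun**2).mean()).round(2))
    yd=z[:,1]; print('  pitch along y',yd[2].round(3))
```

```text
(1, 1) [0.4986 0.0878 0.0037] dock [  1.7 113.9   3.7] zaxis [-0.011  0.012  1.   ] yaw 10.07 rms 0.57
  pitch along y -0.014
(1, 0) [ 0.5133  0.0772 -0.0069] dock [ 14.2 100.8  -6.9] zaxis [-0.021  0.023  1.   ] yaw 9.77 rms 0.24
  pitch along y -0.026
(0, 1) [ 0.5066  0.0881 -0.0093] dock [  9.6 112.7  -9.3] zaxis [-0.109  0.01   0.994] yaw 10.1 rms 0.15
  pitch along y -0.029
```

Run:
```python
from h import *
im=cv2.imread('pics/w25.png'); cv2.imwrite('pics/w25c.png',cv2.resize(im[70:180,240:400],(800,550),interpolation=cv2.INTER_CUBIC))
for x in (-53,53):
    for y in(37,43,-13): print(x,y,((proj('wrist',d2w([x,y,15 if y>0 else 0]))-[240,70])*5).round(0))
```

```text
-53 37 [179. 285.]
-53 43 [177. 259.]
-53 -13 [197. 484.]
53 37 [632. 284.]
53 43 [633. 257.]
53 -13 [615. 483.]
```

View pics/w25c.png

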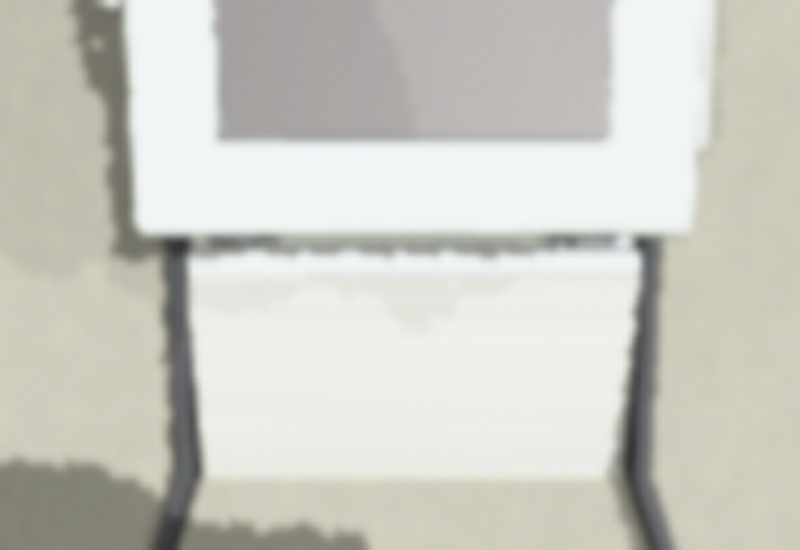

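Run:
```python
from h import *
im=shot('scene','s26')
for t in ('dropper_bottle','timer','kit_box_1','vial_10','bottle_stain'): tip(t,'scene',2)
print(manip.get_obs()['clock'], manip.hand_in())
```

```text
dropper_bottle scene 0.78 [ 0.4032 -0.0867 -0.0013] [357. 222.]
timer scene 0.74 [ 0.4413 -0.276   0.0008] [388. 191.]
timer scene 0.31 [ 5.203e-01 -1.970e-02  3.000e-04] [310. 213.]
kit_box_1 scene 0.86 [ 0.593  -0.3441 -0.    ] [363. 167.]
kit_box_1 scene 0.8 [ 0.4419  0.2302 -0.0023] [255. 270.]
vial_10 scene 0.65 [ 0.3462  0.1438 -0.0026] [311. 273.]
vial_10 scene 0.41 [ 0.6425  0.0342 -0.0027] [267. 204.]
bottle_stain scene 0.73 [6.255e-01 1.264e-01 1.000e-04] [244. 218.]
bottle_stain scene 0.35 [0.5476 0.28   0.0032] [211. 256.]
the job is handed in; nothing more can be done
30.7667 None
```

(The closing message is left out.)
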